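Store the V-block under a stacked tray

TASK

The two grey parts trays on the fitter's bench are nested one in the other. Take the upper tray off, stand the steel V-block upright on the floor of the bottom tray, then put the upper tray back turned end for end, so that its feet rest squarely on the bottom tray's rim lugs and it is stacked level above the V-block. Leave the bottom tray where it stands and the other things on the bench alone, and set things down rather than dropping them.

Things in the scene. Friction and masses are not known exactly. Their poses are not given: they have to be found in the camera images.
- lower_tray: Bottom tray, loose on the bench: grey plastic stack-nest parts tray, 190 mm long (x) x 66 wide (y) x 64 high, 0.32 kg, card holder outside its +x end. Origin at the centre of its underside, z up. Upper band z 24-64 mm, outside smooth, inside 184 x 60. Below it a narrower foot part, z 0-24: outside 176 x 38, inside 170 x 32. Walls and floor 3 mm thick.
- lower_tray_card_end (a point): Middle of the bottom tray's rim at its card-holder end (tray x +95, y 0, z 64 mm). On every tray four rim lugs stick 9 mm inwards from the long walls at tray x +75 and -45 mm, 16 mm long, tops 6 mm below the rim (z 58), 42 mm clear between opposite lugs.
- upper_tray: Upper tray, same shape and frame as the bottom one. At the start nested in it, same way round, origin 40 mm above its origin, band wholly above its rim; grip it across the 66 mm width, lift straight out. Turned end for end, its feet rest on the lugs just inside the rim, origin 58 mm above the bottom tray's; play there +-3 mm sideways, +-4 mm lengthways.
- upper_tray_card_end (a point): Middle of the upper tray's rim at its card-holder end (tray x +95, y 0, z 64 mm). On every tray four feet stick out 8 mm beside the foot part at tray x -75 and +45 mm, 14 mm long, z 0-24, 54 mm over their outsides; same way round they pass between the lugs (nested), turned end for end they land on them (stacked).
- v_block: Steel V-block, upright on the bench, V notch up: 50 (x) x 22 (y) x 48 mm tall, about 0.32 kg; origin at the centre of its underside. Grip it across its plain end faces, 50 mm apart along x. In the tray it fits lengthwise only (block x along tray x, either way), its underside 3 mm above the tray's origin. Too tall to go under a nested tray; 7 mm to spare under a stacked one.
- clear_spot (a point): fixed point on the bench top straight ahead of the robot: the bench is kept clear for 105 mm either way in x and 120 mm either way in y; room to put a tray down for a while, whichever way it points
- flat_file: Bystander: file with a turned wooden handle, 280 mm long overall, loose on the bench; leave it alone. Origin at its underside.
- brush: Bystander: bench brush with a wooden handle, loose on the bench; leave it alone. Origin at its underside.
- hammer: Bystander: hand hammer with a wooden handle, loose on the bench; leave it alone. Origin at its underside.
- try_square: Bystander: small engineer's square, stock 75 mm, blade 120 mm, loose on the bench; leave it alone. Origin at its underside.
- fluid_bottle: Bystander: white marking-fluid bottle, 38 mm across, 75 mm tall, standing, loose on the bench; leave it alone. Origin at its underside.
- punch: Bystander: dark steel centre punch, 105 mm long, loose on the bench; leave it alone. Origin at its underside.
- offcut: Bystander: flat steel plate 70 x 50 x 12 mm, loose on the bench; leave it alone. Origin at its underside.
Not all that is in view belongs to the job. Leave any black, blue or turquoise look-alike of the v_block alone.

How it is judged:
By the outcome, as a careful person would: the job done as asked, in the order asked, and still so for the second after the job is handed in, with the robot touching nothing.
It also fails if it takes over 72 s, if anything falls off the work surface, if the arm or the gripper's body presses on something with over 40 N, if the wrist force passes 120 N, or if a joint passes its speed limit or range.

ROBOT

A 6-joint arm with a two-finger parallel gripper is mounted at the origin on the work surface. World frame = base frame: x ahead of the robot, y to its left, z up, the work surface at z = 0. Lengths are in m, angles in rad, forces in N, time in s.
With the tool pointing down it reaches from about 0.375 to 0.9 m from the base axis. Payload 3.1 kg.
Tool frame: the origin (TCP) lies at the very end of the fingers, on their centre line; the grasp point (between the pads) lies 19 mm behind it; z points along the fingers, y is the direction in which the jaws open and shut (so a half turn about z gives the same grasp; the last joint's range is limited). The gripper opens to 87 mm and grips with 3 to 60 N. Pads are 19 mm wide; open, the fingers measure 117 mm over their backs; the gripper's body (75 mm by 190 mm) begins 51 mm behind the grasp point.
Start: joints at [1.151, 0.527, 1.433, -0, 1.181, -0.178], TCP at [0.15, 0.607, 0.223] pointing down, gripper open.
Joint ranges: [-3.08, 3.08], [-0.75, 2.2], [0.22, 2.44], [-1.43, 4.57], [0, 2.65], [-2.85, 2.85]. Speed limits (rad/s): [2.79, 2.79, 3.14, 3.14, 3.14, 3.14].

INTERFACE

Orientations are given as a unit quaternion [x, y, z, w].
In Python, from rig import robot gives the robot as it stands. The module is installed in compiled form; this text tells all that it offers.
- The arm moves only by the tool send_rows, never from a script. Its argument "deltas" is a list of rows, each an object of numbers: "tx", "ty", "tz": the shift along the tool's x, y, z in cm; "rx", "ry", "rz": the turn, a rotation vector about the tool's x, y, z in rad. A call has 1 to 5 rows; each row is the pose to reach, as a shift and turn from the pose commanded when the call began, along the tool's axes at that moment; what a row does not reach only later rows make up. A row lasts 1/12 s, in which the tool goes at most 41.7 mm and 7.16 degrees, less where a joint would pass 70% of its speed; a pose out of reach is approached as far as the arm can. A call with a gripper value outside its range is refused whole. "claw" is the finger opening in cm, from 0 to 8.7, set as the call begins (left out, the last holds). The fingers move at their own pace and stop on an object; "squeeze" is the grip in N (left out, the last holds). Time passes only in rows, so rows that repeat a pose let the fingers close. It gives the time, the measured TCP pose, the force and the opening at its end, in the units of the state.
- robot.get_obs(): the state, without advancing time (a new reading comes with each control period).
- robot.camera(name): name is "side" or "top"; returns a dict with "color" (384x512x3 uint8, red, green, blue), "z_map" (384x512 float32, m along the optical axis (not along the pixel's ray), 0 where there is no reading), "intrinsics" (3x3 intrinsics, pixels), "R" (3x3) and "t" (3): a world point X has camera coordinates R X + t. Camera axes: x right, y down, z forward; pixel columns grow to the right and rows downward; lengths in m; the calibration is good to about 2 mm. A picture is of the moment at which its call begins.
- robot.hand_in(): hands the job in, once; it reports no verdict.
Trained networks look in the newest picture that a camera, given by its name, has taken for a name from the list of things; names that differ only in an ending like _2 or _b are one class to them, and where a whole thing is asked for, a point or a joint stands for the part that bears it (a point fixed in the world has none). Each returns a list of dicts, best first, with "p" (0 to 1); they miss things now and then, are a little off and sometimes report something else, mostly with a low value. They report only what shows in the picture. A call takes as long as a camera call. They do not tell look-alikes from the thing itself.
- robot.outline_of(label, camera): "pixels" (384x512 bool, what is visible of it) and "xy" ([column, row] in pixels, amid what is visible of it).
- robot.tip_of(label, camera): "xy" ([column, row] in pixels: a listed point, or the origin of a listed thing).
The state is a dict: "time": time; "q": joint angles; "joint_velocities": joint speeds; "joint_torque": joint torques, N m; "position": TCP position; "tool_rot": TCP orientation; "ft_force": force on the tool from outside, world axes, zero at the start; "moment": the same for the moment, N m; "grip_width": finger opening in m.
Only numpy, scipy, OpenCV 4.12 (cv2) and the standard library are available. Lean on these libraries where they do the work, as an engineer would, in place of code of your own. Each camera call takes 0.05 s, during which the arm holds its last target.

## Working session

There is one attempt and no reset: what is moved stays moved. The work goes in short steps, Python scripts to look and compute and a tool call to move; the robot and the scene stay as the last step left them, time stands still between calls to the robot, and variables do not carry over. Pictures are saved under pics/ and viewed, and the job is handed in when it is done.

Besides the shell and the picture viewer there is one more tool, called after ">>>" as name(argument=value, ...) on one line, values as JSON. send_rows: Moves the arm, as the interface text tells. Its arguments: {"type":"object","properties":{"deltas":{"type":"array","items":{"type":"object","properties":{"tx":{"type":"number"},"ty":{"type":"number"},"tz":{"type":"number"},"rx":{"type":"number"},"ry":{"type":"number"},"rz":{"type":"number"}}}},"claw":{"type":"number"},"squeeze":{"type":"number"}},"required":["deltas"]}

```bash
mkdir -p pics; ls; cat > h.py <<'E'
import numpy as np,cv2,pickle
from rig import robot
def snap(n,f):
    c=robot.camera(n); cv2.imwrite('pics/'+f,c['color'][:,:,::-1]); pickle.dump(c,open('pics/'+n+'.pkl','wb')); return c
def pts(c):
    K=c['intrinsics'];z=c['z_map'];v,u=np.indices(z.shape)
    X=np.stack([(u-K[0,2])/K[0,0]*z,(v-K[1,2])/K[1,1]*z,z],-1)
    W=(X-c['t'])@c['R']
    W[z<=0]=np.nan
    return W
def proj(c,X):
    p=c['R']@np.array(X)+c['t'];p=c['intrinsics']@p;return p[:2]/p[2]
E
python3 - <<'E'
from h import *
a=snap('top','t0.png');b=snap('side','s0.png')
o=robot.get_obs();print(o)
for c,n in((a,'top'),(b,'side')):
    print(n,c['intrinsics'].round(1).tolist(),'cam pos',(-c['R'].T@c['t']).round(3))
    W=pts(c)
    for l in ['lower_tray','upper_tray','v_block','flat_file','brush','hammer','try_square','fluid_bottle','punch','offcut']:
        for d in robot.outline_of(l,n)[:3]:
            m=d['pixels'];P=W[m];P=P[~np.isnan(P[:,0])]
            print(l,round(d['p'],2),np.round(d['xy']),m.sum(),np.median(P,0).round(3) if len(P) else '')
    for l in ['lower_tray_card_end','upper_tray_card_end','clear_spot','v_block','upper_tray','lower_tray']:
        print(l,[(round(d['p'],2),np.round(d['xy'],1).tolist()) for d in robot.tip_of(l,n)[:3]])
E
```

```text
pics
{'time': 0.1, 'q': array([ 1.15049243e+00,  5.28386795e-01,  1.43377805e+00, -1.57965202e-05,
        1.18143326e+00, -1.78485658e-01]), 'joint_velocities': array([ 2.46237187e-04, -2.01342653e-03, -1.89116362e-03, -9.57032639e-05,
        8.74651625e-04, -1.93905983e-04]), 'joint_torque': array([-1.22859175e-03, -4.40987527e+01, -1.77149642e+01,  6.33844826e-02,
        5.33279590e-02, -3.45988974e-05]), 'position': array([0.14935573, 0.60619878, 0.22165993]), 'tool_rot': array([ 1.20611695e-01,  9.92699256e-01, -9.60274231e-04, -2.88766835e-04]), 'ft_force': array([-0.46177961, -0.0299263 , -0.68781493]), 'moment': array([ 0.0826679 , -0.03921663, -0.02075334]), 'grip_width': 0.08687899235261169}
top [[471.1, 0.0, 260.3], [0.0, 471.1, 190.2], [0.0, 0.0, 1.0]] cam pos [0.429 0.051 1.155]
lower_tray 0.79 [379. 191.] 311 [ 0.547 -0.23   0.046]
lower_tray 0.38 [251. 116.] 1065 [0.729 0.076 0.019]
upper_tray 0.69 [400. 178.] 2853 [ 0.578 -0.272  0.068]
upper_tray 0.19 [252. 114.] 904 [0.729 0.075 0.019]
v_block 0.67 [150. 172.] 295 [0.583 0.318 0.037]
v_block 0.65 [128. 224.] 266 [
[... 1277 characters left out ...]
[199. 253.] 636 [ 0.395 -0.031  0.012]
flat_file 0.67 [282. 334.] 3592 [ 0.577 -0.267  0.067]
brush 0.95 [321. 212.] 770 [0.73  0.066 0.018]
hammer 0.67 [350. 318.] 1668 [ 0.729 -0.231  0.024]
try_square 0.8 [312. 157.] 374 [0.737 0.292 0.009]
fluid_bottle 0.71 [317. 257.] 354 [ 0.68  -0.087  0.045]
punch 0.48 [177. 180.] 170 [0.344 0.223 0.009]
offcut 0.55 [173. 327.] 866 [ 0.346 -0.217  0.012]
lower_tray_card_end [(0.62, [280.6, 337.3]), (0.57, [250.5, 240.8])]
upper_tray_card_end [(0.76, [284.0, 279.1])]
clear_spot [(0.82, [250.0, 242.2])]
v_block [(0.82, [216.0, 147.9]), (0.7, [228.4, 162.5]), (0.65, [257.4, 153.5])]
upper_tray [(0.69, [280.1, 338.8])]
lower_tray [(0.22, [351.1, 327.5])]
```

```bash
python3 - <<'E'
from h import *
a=cv2.imread('pics/t0.png');
cv2.imwrite('pics/t0b.png',cv2.resize(a,(800,600),interpolation=cv2.INTER_CUBIC))
cv2.imwrite('pics/t0v.png',cv2.resize(a[150:260,90:220],None,fx=6,fy=5.4,interpolation=cv2.INTER_CUBIC)[:600,:800])
b=cv2.imread('pics/s0.png');cv2.imwrite('pics/s0b.png',cv2.resize(b,(800,600),interpolation=cv2.INTER_CUBIC))
E
```

```text
(no output)
```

View pics/t0b.png

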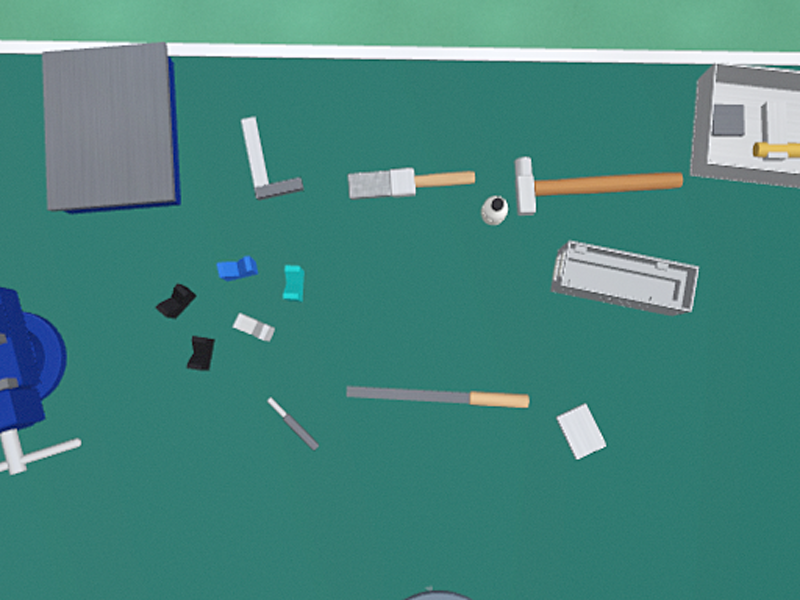

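View pics/s0b.png

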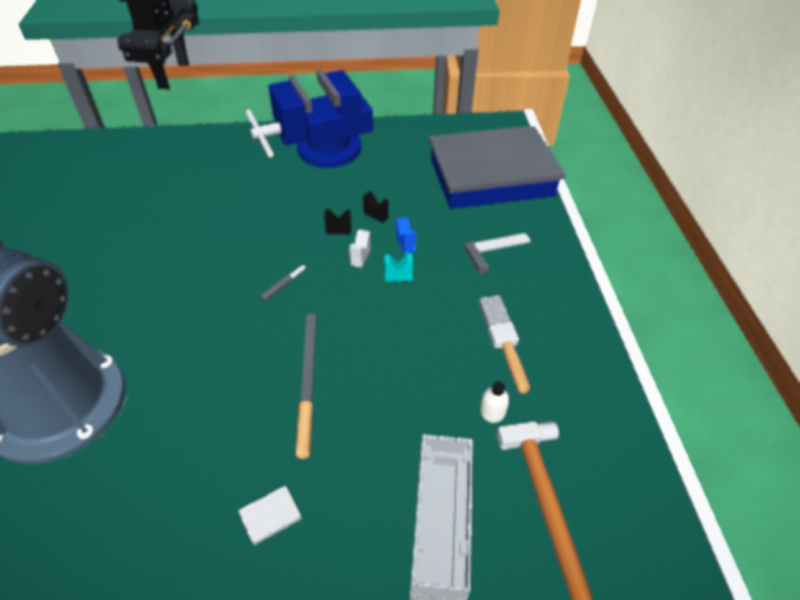

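View pics/t0v.png

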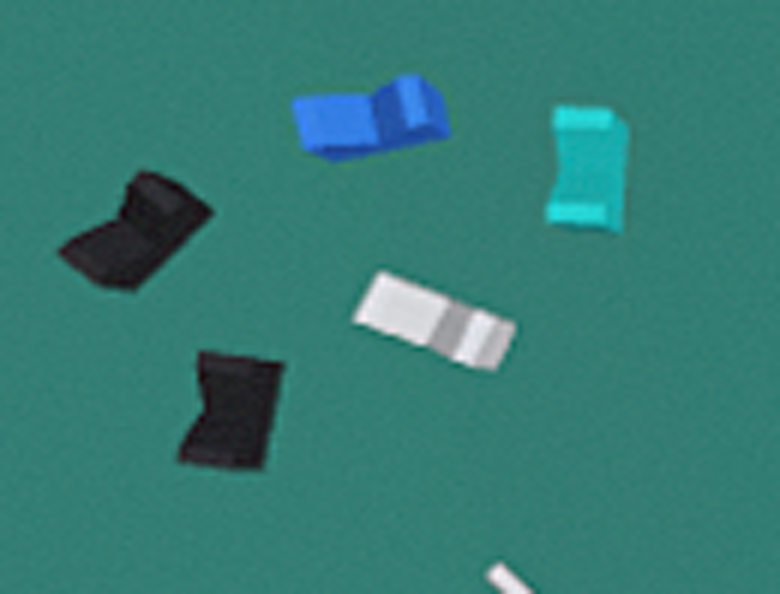

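```bash
python3 - <<'E'
from h import *
for n in('top','side'):
    c=pickle.load(open(f'pics/{n}.pkl','rb'));W=pts(c);x,y,z=np.moveaxis(W,-1,0)
    reg=(x>.45)&(x<.68)&(y<-.12)&(y>-.4)
    h=z[reg&(z>.02)];print(n,np.histogram(h,bins=np.arange(.02,.13,.005)))
    m=reg&(z>.085)&(z<.118);P=W[m][:,:2].astype(np.float32)
    print(n,'tray rim',cv2.minAreaRect(P),z[m].mean(),P.shape, cv2.boxPoints(cv2.minAreaRect(P)).round(4).tolist())
    reg=(x>.43)&(x<.55)&(y<.34)&(y>.23)
    m=reg&(z>.03)&(z<.06)
    n_,lab,st,ce=cv2.connectedComponentsWithStats(m.astype(np.uint8))
    for i in range(1,n_):
        if st[i,4]>20:
            P=W[lab==i];r=cv2.minAreaRect(P[:,:2].astype(np.float32));print('blk',ce[i].round(1),st[i,4],r,np.percentile(P[:,2],[5,50,95]).round(4),c['color'][lab==i].mean(0).round())
    print(W[150:154,250:254,2].mean() )
c=pickle.load(open('pics/top.pkl','rb'));W=pts(c)
print('clear',W[199,281])
for p in ([356,168],[360,172]):print(W[p[1],p[0]])
E
```

```text
top (array([  7,  18,  37,  47, 599, 308,  70,  88, 138, 591, 178,  75,  87,
        82, 120, 188, 274, 136,   1,   0,   0]), array([0.02 , 0.025, 0.03 , 0.035, 0.04 , 0.045, 0.05 , 0.055, 0.06 ,
       0.065, 0.07 , 0.075, 0.08 , 0.085, 0.09 , 0.095, 0.1  , 0.105,
       0.11 , 0.115, 0.12 , 0.125]))
top tray rim ((0.5735223293304443, -0.26355141401290894), (0.19354169070720673, 0.06736607104539871), 79.26174926757812) 0.09914860569469969 (801, 2) [[0.5224000215530396, -0.352400004863739], [0.5885999798774719, -0.36489999294281006], [0.6245999932289124, -0.17479999363422394], [0.5584999918937683, -0.16220000386238098]]
blk [183.9 188.9] 27 ((0.5438177585601807, 0.23620377480983734), (0.011882911436259747, 0.01142555009573698), 1.6393098831176758) [0.0419 0.0488 0.0515] [ 34. 191. 191.]
blk [161.2 209.1] 192 ((0.494228333234787, 0.28856202960014343), (0.05046303570270538, 0.021853314712643623), 67.52606964111328) [0.0318 0.0445 0.051 ] [203. 204. 208.]
0.00095011592015658
side (array([   0,    0,    0,   11, 1105,  116,   41,   40,  125, 1074,   77,
         69,   84,   91,  101,  241,  385,   81,    0,    0,    0]), array([0.02 , 0.025, 0.03 , 0.035, 0.04 , 0.045, 0.05 , 0.055, 0.06 ,
       0.065, 0.07 , 0.075, 0.08 , 0.085, 0.09 , 0.095, 0.1  , 0.105,
       0.11 , 0.115, 0.12 , 0.125]))
side tray rim ((0.5741497874259949, -0.2642281651496887), (0.19149446487426758, 0.06616819649934769), 79.21845245361328) 0.09921327652225839 (899, 2) [[0.5236999988555908, -0.3521000146865845], [0.588699996471405, -0.3644999861717224], [0.6245999932289124, -0.17640000581741333], [0.5595999956130981, -0.164000004529953]]
blk [230.4 154.7] 133 ((0.4955868124961853, 0.2896736264228821), (0.054444096982479095, 0.024135973304510117), 67.76031494140625) [0.031  0.0411 0.0492] [204. 212. 215.]
0.0009088079176666016
clear [ 0.52692784  0.00427719 -0.0012014 ]
[ 0.59932492 -0.17025663  0.04981059]
[ 0.58365752 -0.1707127   0.09285635]
```

```bash
python3 - <<'E'
from h import *
a=cv2.imread('pics/t0.png');cv2.imwrite('pics/t0t.png',cv2.resize(a[140:212,345:455],None,fx=7,fy=7,interpolation=cv2.INTER_CUBIC))
E
```

```text
(no output)
```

View pics/t0t.png

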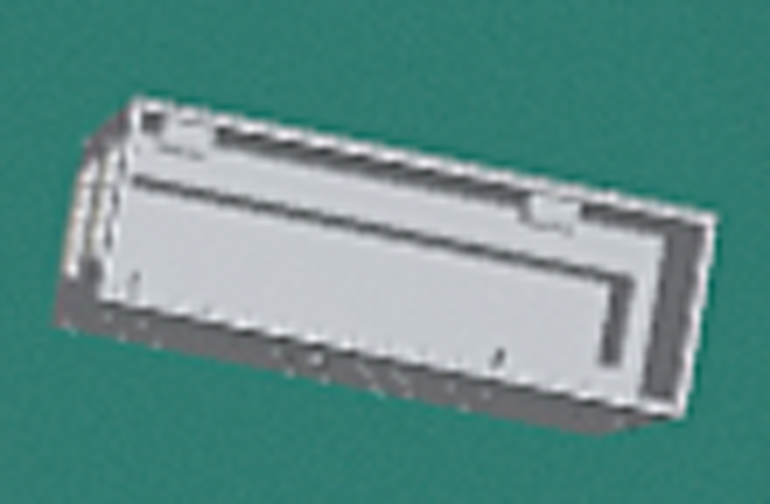

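The candidates for the v_block in the top view are black at (113,192), black at (128,226), blue at (151,172), turquoise at (188,181) and pale steel at (162,209). I choose the steel one. The close crop shows it grey and plain, and its size (50×22 mm, top at about 48 mm) matches.

The nested trays are at (400,178). Their card end is on the left, at (360,172), and the lugs agree with that.

```bash
cat >> h.py <<'E'
def go(x,y,z,psi):
    o=robot.get_obs();q=o['tool_rot'];p=o['position']
    from scipy.spatial.transform import Rotation as R
    M=R.from_quat(q).as_matrix();ps=np.degrees(np.arctan2(M[1,1],M[0,1]))
    d=M.T@(np.array([x,y,z])-p)*100
    r=(psi-ps+180)%360-180
    print('now',p.round(4),'psi',round(ps,2),'tilt',np.degrees(M[:2,2]).round(2),'-> t cm',d.round(2),'rz',round(-np.radians(r),4),'t',round(o['time'],2),'w',round(o['grip_width'],4),'F',o['ft_force'].round(1))
if __name__=='__main__':
    import sys;go(*map(float,sys.argv[1:5]))
E
python3 h.py .47 .2 .2 30;python3 h.py .5735 -.2638 .2 -10.74
```

```text
now [0.1496 0.6068 0.2226] psi 76.14 tilt [ 0. -0.] -> t cm [-40.85 -31.82   2.26] rz 0.8054 t 1.7 w 0.0872 F [-0.6  0.   0. ]
now [0.1496 0.6068 0.2226] psi 76.14 tilt [ 0. -0.] -> t cm [-62.   -74.38   2.26] rz 1.5164 t 1.7 w 0.0872 F [-0.6  0.   0. ]
```

>>> send_rows(deltas=[{"tx": -41,"ty": -32,"tz": 1,"rz": 0.8},{"tx": -41,"ty": -32,"tz": 1,"rz": 0.8},{"tx": -41,"ty": -32,"tz": 1,"rz": 0.8},{"tx": -41,"ty": -32,"tz": 1,"rz": 0.8},{"tx": -41,"ty": -32,"tz": 1,"rz": 0.8}])

```text
schema error: expected keys tx, ty, tz, rx, ry, rz
```

```bash
python3 h.py .5735 -.2638 .18 -10.74
```

```text
now [0.1496 0.6068 0.2226] psi 76.14 tilt [ 0. -0.] -> t cm [-62.   -74.38   4.26] rz 1.5164 t 1.7 w 0.0872 F [-0.6  0.   0. ]
```

>>> send_rows(deltas=[{"tx": -41,"ty": -32,"tz": 1,"rx": 0,"ry": 0,"rz": 0.8},{"tx": -41,"ty": -32,"tz": 1,"rx": 0,"ry": 0,"rz": 0.8},{"tx": -41,"ty": -32,"tz": 1,"rx": 0,"ry": 0,"rz": 0.8},{"tx": -41,"ty": -32,"tz": 1,"rx": 0,"ry": 0,"rz": 0.8},{"tx": -41,"ty": -32,"tz": 1,"rx": 0,"ry": 0,"rz": 0.8}])

```text
time: 2.12
position: [0.2791, 0.4417, 0.2187]
tool_rot: [0.422, 0.906, 0.0, 0.0]
ft_force: [0.1, -0.3, -0.1]
grip_width: 0.0871
```

```bash
python3 h.py .5735 -.2638 .18 -10.74
```

```text
now [0.2791 0.4417 0.2187] psi 40.03 tilt [0.03 0.02] -> t cm [-72.95 -22.84   3.86] rz 0.8862 t 2.12 w 0.0871 F [ 0.1 -0.3 -0.1]
```

>>> send_rows(deltas=[{"tx": -73,"ty": -22.8,"tz": 3.8,"rx": 0,"ry": 0,"rz": 0.886},{"tx": -73,"ty": -22.8,"tz": 3.8,"rx": 0,"ry": 0,"rz": 0.886},{"tx": -73,"ty": -22.8,"tz": 3.8,"rx": 0,"ry": 0,"rz": 0.886},{"tx": -73,"ty": -22.8,"tz": 3.8,"rx": 0,"ry": 0,"rz": 0.886},{"tx": -73,"ty": -22.8,"tz": 3.8,"rx": 0,"ry": 0,"rz": 0.886}])

```text
time: 2.53
position: [0.3602, 0.2498, 0.2085]
tool_rot: [0.681, 0.733, 0.0, 0.0]
ft_force: [1.0, -0.3, 0.3]
grip_width: 0.0868
```

```bash
python3 h.py .5735 -.2638 .18 -10.74
```

```text
now [0.3602 0.2498 0.2085] psi 4.19 tilt [0.06 0.02] -> t cm [-52.78  17.52   2.85] rz 0.2607 t 2.53 w 0.0868 F [ 1.  -0.3  0.3]
```

>>> send_rows(deltas=[{"tx": -52.8,"ty": 17.5,"tz": 2.8,"rx": 0,"ry": 0,"rz": 0.26},{"tx": -52.8,"ty": 17.5,"tz": 2.8,"rx": 0,"ry": 0,"rz": 0.26},{"tx": -52.8,"ty": 17.5,"tz": 2.8,"rx": 0,"ry": 0,"rz": 0.26},{"tx": -52.8,"ty": 17.5,"tz": 2.8,"rx": 0,"ry": 0,"rz": 0.26},{"tx": -52.8,"ty": 17.5,"tz": 2.8,"rx": 0,"ry": 0,"rz": 0.26}])

```text
time: 2.95
position: [0.4411, 0.0577, 0.198]
tool_rot: [0.768, 0.64, 0.0, 0.0]
ft_force: [1.4, 0.7, -1.0]
grip_width: 0.0869
```

```bash
python3 h.py .5735 -.2638 .18 -10.74
```

```text
now [0.4411 0.0577 0.198 ] psi -10.39 tilt [0.06 0.  ] -> t cm [-29.24  18.82   1.81] rz 0.0061 t 2.95 w 0.0869 F [ 1.4  0.7 -1. ]
```

>>> send_rows(deltas=[{"tx": -29,"ty": 18.7,"tz": 1.8,"rx": 0,"ry": 0,"rz": 0},{"tx": -29,"ty": 18.7,"tz": 1.8,"rx": 0,"ry": 0,"rz": 0},{"tx": -29,"ty": 18.7,"tz": 1.8,"rx": 0,"ry": 0,"rz": 0},{"tx": -29,"ty": 18.7,"tz": 1.8,"rx": 0,"ry": 0,"rz": 0},{"tx": -29,"ty": 18.7,"tz": 1.8,"rx": 0,"ry": 0,"rz": 0}])

```text
time: 3.37
position: [0.5204, -0.1348, 0.187]
tool_rot: [0.768, 0.64, 0.0, 0.0]
ft_force: [0.7, 1.0, -0.1]
grip_width: 0.087
```

```bash
python3 h.py .5735 -.2638 .18 -10.74
```

```text
now [ 0.5204 -0.1348  0.187 ] psi -10.41 tilt [ 0.03 -0.  ] -> t cm [-11.73   7.55   0.7 ] rz 0.0057 t 3.37 w 0.087 F [ 0.7  1.  -0.1]
```

>>> send_rows(deltas=[{"tx": -11,"ty": 7,"tz": 0.7,"rx": 0,"ry": 0,"rz": 0},{"tx": -11,"ty": 7,"tz": 0.7,"rx": 0,"ry": 0,"rz": 0},{"tx": -11,"ty": 7,"tz": 0.7,"rx": 0,"ry": 0,"rz": 0},{"tx": -11,"ty": 7,"tz": 0.7,"rx": 0,"ry": 0,"rz": 0},{"tx": -11,"ty": 7,"tz": 0.7,"rx": 0,"ry": 0,"rz": 0}])

```text
time: 3.78
position: [0.5698, -0.2566, 0.1795]
tool_rot: [0.769, 0.639, 0.0, 0.001]
ft_force: [-0.0, 0.9, -0.4]
grip_width: 0.087
```

```bash
python3 h.py .5735 -.2638 .1 -10.74;
```

```text
now [ 0.5698 -0.2566  0.1795] psi -10.57 tilt [ 0.07 -0.06] -> t cm [-0.64  0.49  7.95] rz 0.0029 t 3.78 w 0.087 F [-0.   0.9 -0.4]
```

>>> send_rows(deltas=[{"tx": -0.65,"ty": 0.5,"tz": 2,"rx": 0,"ry": 0,"rz": 0.003},{"tx": -0.65,"ty": 0.5,"tz": 4,"rx": 0,"ry": 0,"rz": 0.003},{"tx": -0.65,"ty": 0.5,"tz": 6,"rx": 0,"ry": 0,"rz": 0.003},{"tx": -0.65,"ty": 0.5,"tz": 6.5,"rx": 0,"ry": 0,"rz": 0.003},{"tx": -0.65,"ty": 0.5,"tz": 6.5,"rx": 0,"ry": 0,"rz": 0.003}])

```text
time: 4.2
position: [0.5709, -0.2581, 0.1133]
tool_rot: [0.769, 0.64, -0.001, -0.003]
ft_force: [0.2, 1.1, -0.2]
grip_width: 0.087
```

```bash
python3 h.py .5735 -.2638 .072 -10.74;
```

```text
now [ 0.5709 -0.2581  0.1133] psi -10.47 tilt [-0.26  0.19] -> t cm [-0.53  0.38  4.13] rz 0.0047 t 4.2 w 0.087 F [ 0.2  1.1 -0.2]
```

>>> send_rows(deltas=[{"tx": -0.5,"ty": 0.35,"tz": 0,"rx": 0,"ry": 0,"rz": 0.005},{"tx": -0.5,"ty": 0.35,"tz": 0,"rx": 0,"ry": 0,"rz": 0.005},{"tx": -0.5,"ty": 0.35,"tz": 0,"rx": 0,"ry": 0,"rz": 0.005}])

```text
time: 4.45
position: [0.5764, -0.2669, 0.1165]
tool_rot: [0.771, 0.637, 0.0, 0.002]
ft_force: [-0.2, 0.2, -0.1]
grip_width: 0.0871
```

```bash
python3 h.py .5735 -.2638 .072 -10.74; python3 - <<'E'
from h import *
snap('side','s1.png');a=snap('top','t1.png')
go(.5735,-.2638,.072,-10.74)
E
```

```text
now [ 0.5764 -0.2669  0.1165] psi -10.83 tilt [ 0.16 -0.11] -> t cm [ 0.25 -0.35  4.45] rz -0.0015 t 4.45 w 0.0871 F [-0.2  0.2 -0.1]
now [ 0.5758 -0.2665  0.1161] psi -10.83 tilt [ 0.1  -0.06] -> t cm [ 0.22 -0.29  4.41] rz -0.0015 t 4.55 w 0.087 F [-0.6  0.1 -0.4]
```

View pics/s1.png

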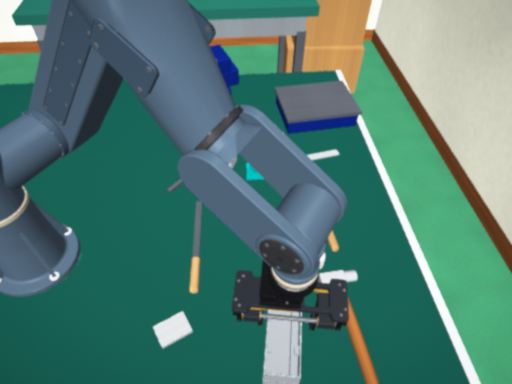

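>>> send_rows(deltas=[{"tx": 0.2,"ty": -0.3,"tz": 1.5,"rx": 0,"ry": 0,"rz": 0},{"tx": 0.2,"ty": -0.3,"tz": 3,"rx": 0,"ry": 0,"rz": 0},{"tx": 0.2,"ty": -0.3,"tz": 4,"rx": 0,"ry": 0,"rz": 0},{"tx": 0.2,"ty": -0.3,"tz": 4.4,"rx": 0,"ry": 0,"rz": 0},{"tx": 0.2,"ty": -0.3,"tz": 4.4,"rx": 0,"ry": 0,"rz": 0}])

```text
time: 4.97
position: [0.5721, -0.2633, 0.07]
tool_rot: [0.771, 0.637, -0.0, -0.001]
ft_force: [-0.4, 0.4, -0.3]
grip_width: 0.0871
```

```bash
python3 - <<'E'
from h import *
robot.camera('top');robot.camera('top')
go(.5735,-.2638,.072,-10.74)
E
```

```text
now [ 0.573  -0.2639  0.0712] psi -10.83 tilt [ 0.03 -0.02] -> t cm [ 0.02  0.04 -0.08] rz -0.0016 t 5.07 w 0.0871 F [-0.5 -0.2 -0.3]
```

>>> send_rows(deltas=[{"tx": 0,"ty": 0,"tz": 0,"rx": 0,"ry": 0,"rz": 0},{"tx": 0,"ty": 0,"tz": 0,"rx": 0,"ry": 0,"rz": 0},{"tx": 0,"ty": 0,"tz": 0,"rx": 0,"ry": 0,"rz": 0},{"tx": 0,"ty": 0,"tz": 0,"rx": 0,"ry": 0,"rz": 0},{"tx": 0,"ty": 0,"tz": 0,"rx": 0,"ry": 0,"rz": 0}], claw=5.5, squeeze=30)

```text
time: 5.48
position: [0.5735, -0.264, 0.0715]
tool_rot: [0.771, 0.637, 0.0, 0.001]
ft_force: [1.2, -0.2, 1.9]
grip_width: 0.0659
```

```bash
python3 h.py .5735 -.2638 .072 -10.74
```

```text
now [ 0.5735 -0.264   0.0715] psi -10.84 tilt [ 0.11 -0.06] -> t cm [ 0.02 -0.   -0.05] rz -0.0017 t 5.48 w 0.0659 F [ 1.2 -0.2  1.9]
```

>>> send_rows(deltas=[{"tx": 0,"ty": 0,"tz": -0.5,"rx": 0,"ry": 0,"rz": 0},{"tx": 0,"ty": 0,"tz": -1.5,"rx": 0,"ry": 0,"rz": 0},{"tx": 0,"ty": 0,"tz": -3,"rx": 0,"ry": 0,"rz": 0},{"tx": 0,"ty": 0,"tz": -5,"rx": 0,"ry": 0,"rz": 0},{"tx": 0,"ty": 0,"tz": -7.5,"rx": 0,"ry": 0,"rz": 0}])

```text
time: 5.9
position: [0.571, -0.2626, 0.1455]
tool_rot: [0.771, 0.637, -0.001, -0.002]
ft_force: [0.1, -0.1, -2.3]
grip_width: 0.066
```

```bash
python3 - <<'E'
from h import *
snap('side','s2.png');snap('top','t2.png')
go(.527,.004,.145,90)
E
```

```text
now [ 0.575  -0.2652  0.1504] psi -10.82 tilt [ 0.4  -0.28] -> t cm [25.54 -9.77  0.38] rz -1.7597 t 6.0 w 0.0656 F [ 0.9 -0.9 -2.5]
```

View pics/s2.png

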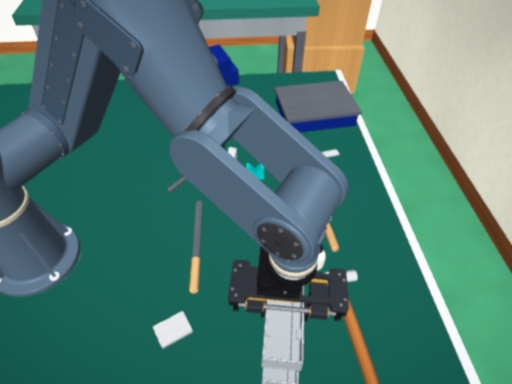

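View pics/t2.png

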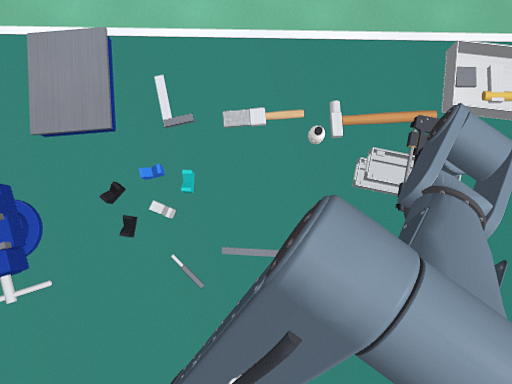

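>>> send_rows(deltas=[{"tx": 25.5,"ty": -9.8,"tz": 0,"rx": 0,"ry": 0,"rz": -1.76},{"tx": 25.5,"ty": -9.8,"tz": 0,"rx": 0,"ry": 0,"rz": -1.76},{"tx": 25.5,"ty": -9.8,"tz": 0,"rx": 0,"ry": 0,"rz": -1.76},{"tx": 25.5,"ty": -9.8,"tz": 0,"rx": 0,"ry": 0,"rz": -1.76},{"tx": 25.5,"ty": -9.8,"tz": 0,"rx": 0,"ry": 0,"rz": -1.76}])

```text
time: 6.42
position: [0.5341, -0.0568, 0.1452]
tool_rot: [0.535, 0.845, -0.0, -0.001]
ft_force: [1.0, 0.9, -3.3]
grip_width: 0.0656
```

```bash
python3 h.py .527 .004 .145 90
```

```text
now [ 0.5341 -0.0568  0.1452] psi 25.28 tilt [-0.12  0.04] -> t cm [5.8  1.95 0.02] rz -1.1296 t 6.42 w 0.0656 F [ 1.   0.9 -3.3]
```

>>> send_rows(deltas=[{"tx": 4.5,"ty": 2,"tz": 0,"rx": 0,"ry": 0,"rz": -1.12},{"tx": 4.5,"ty": 2,"tz": 0,"rx": 0,"ry": 0,"rz": -1.12},{"tx": 4.5,"ty": 2,"tz": 0,"rx": 0,"ry": 0,"rz": -1.12},{"tx": 4.5,"ty": 2,"tz": 0,"rx": 0,"ry": 0,"rz": -1.12},{"tx": 4.5,"ty": 2,"tz": 0,"rx": 0,"ry": 0,"rz": -1.12}])

```text
time: 6.83
position: [0.5339, -0.0084, 0.1452]
tool_rot: [0.248, 0.969, -0.0, -0.001]
ft_force: [0.4, -0.3, -2.6]
grip_width: 0.0656
```

```bash
python3 h.py .527 .004 .145 90
```

```text
now [ 0.5339 -0.0084  0.1452] psi 61.23 tilt [-0.11  0.01] -> t cm [1.2  0.76 0.03] rz -0.5021 t 6.83 w 0.0656 F [ 0.4 -0.3 -2.6]
```

>>> send_rows(deltas=[{"tx": 1.0,"ty": 0.6,"tz": 1,"rx": 0,"ry": 0,"rz": -0.5},{"tx": 1.0,"ty": 0.6,"tz": 2,"rx": 0,"ry": 0,"rz": -0.5},{"tx": 1.0,"ty": 0.6,"tz": 4,"rx": 0,"ry": 0,"rz": -0.5},{"tx": 1.0,"ty": 0.6,"tz": 6,"rx": 0,"ry": 0,"rz": -0.5},{"tx": 1.0,"ty": 0.6,"tz": 7,"rx": 0,"ry": 0,"rz": -0.5}])

```text
time: 7.25
position: [0.5272, 0.0012, 0.0736]
tool_rot: [0.004, 1.0, 0.0, -0.002]
ft_force: [-0.7, 0.4, -4.0]
grip_width: 0.0658
```

```bash
python3 - <<'E'
from h import *
snap('side','s3.png');robot.camera('top')
go(.527,.004,.0315,90)
E
```

```text
now [0.527  0.0011 0.0739] psi 89.24 tilt [-0.32  0.07] -> t cm [-0.02  0.28  4.24] rz -0.0132 t 7.35 w 0.0659 F [-0.   0.2 -2.8]
```

View pics/s3.png

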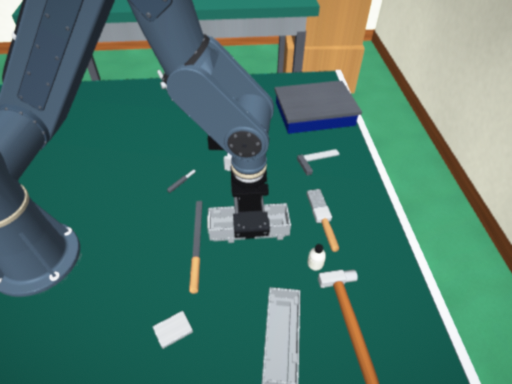

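>>> send_rows(deltas=[{"tx": 0,"ty": 0.2,"tz": 1.2,"rx": 0,"ry": 0,"rz": 0},{"tx": 0,"ty": 0.2,"tz": 2.4,"rx": 0,"ry": 0,"rz": 0},{"tx": 0,"ty": 0.2,"tz": 3.2,"rx": 0,"ry": 0,"rz": 0},{"tx": 0,"ty": 0.2,"tz": 3.7,"rx": 0,"ry": 0,"rz": 0},{"tx": 0,"ty": 0.2,"tz": 4.0,"rx": 0,"ry": 0,"rz": 0}])

```text
time: 7.77
position: [0.5292, 0.0027, 0.0357]
tool_rot: [0.006, 1.0, 0.0, -0.0]
ft_force: [-0.5, -0.1, -2.7]
grip_width: 0.0658
```

>>> send_rows(deltas=[{"tx": 0,"ty": 0,"tz": 0,"rx": 0,"ry": 0,"rz": 0},{"tx": 0,"ty": 0,"tz": 0,"rx": 0,"ry": 0,"rz": 0}])

```text
time: 7.93
position: [0.5294, 0.0027, 0.0362]
tool_rot: [0.005, 1.0, -0.0, 0.0]
ft_force: [0.5, 0.5, -2.2]
grip_width: 0.066
```

```bash
python3 h.py .527 .004 .0315 90
```

```text
now [0.5294 0.0027 0.0362] psi 89.41 tilt [ 0.03 -0.01] -> t cm [0.24 0.13 0.47] rz -0.0103 t 7.93 w 0.066 F [ 0.5  0.5 -2.2]
```

>>> send_rows(deltas=[{"tx": 0,"ty": 0,"tz": 0.2,"rx": 0,"ry": 0,"rz": 0},{"tx": 0,"ty": 0,"tz": 0.35,"rx": 0,"ry": 0,"rz": 0},{"tx": 0,"ty": 0,"tz": 0.45,"rx": 0,"ry": 0,"rz": 0},{"tx": 0,"ty": 0,"tz": 0.45,"rx": 0,"ry": 0,"rz": 0}])

```text
time: 8.27
position: [0.5293, 0.0027, 0.0315]
tool_rot: [0.005, 1.0, -0.0, 0.0]
ft_force: [-0.4, -0.3, -1.9]
grip_width: 0.0656
```

```bash
python3 h.py .527 .004 .0315 90
```

```text
now [0.5293 0.0027 0.0315] psi 89.43 tilt [ 0.02 -0.01] -> t cm [ 0.23  0.13 -0.  ] rz -0.0099 t 8.27 w 0.0656 F [-0.4 -0.3 -1.9]
```

>>> send_rows(deltas=[{"tx": 0,"ty": 0,"tz": 0.08,"rx": 0,"ry": 0,"rz": 0},{"tx": 0,"ty": 0,"tz": 0.08,"rx": 0,"ry": 0,"rz": 0}])

```text
time: 8.43
position: [0.5293, 0.0027, 0.0314]
tool_rot: [0.005, 1.0, -0.0, 0.0]
ft_force: [-1.0, 0.8, 3.6]
grip_width: 0.0657
```

```bash
python3 h.py .527 .004 .0315 90
```

```text
now [0.5293 0.0027 0.0314] psi 89.44 tilt [ 0.03 -0.01] -> t cm [ 0.23  0.12 -0.01] rz -0.0097 t 8.43 w 0.0657 F [-1.   0.8  3.6]
```

>>> send_rows(deltas=[{"tx": 0,"ty": 0,"tz": 0,"rx": 0,"ry": 0,"rz": 0},{"tx": 0,"ty": 0,"tz": 0,"rx": 0,"ry": 0,"rz": 0},{"tx": 0,"ty": 0,"tz": 0,"rx": 0,"ry": 0,"rz": 0},{"tx": 0,"ty": 0,"tz": -0.5,"rx": 0,"ry": 0,"rz": 0},{"tx": 0,"ty": 0,"tz": -3,"rx": 0,"ry": 0,"rz": 0}], claw=8.7)

```text
time: 8.85
position: [0.5267, 0.0031, 0.0582]
tool_rot: [0.005, 1.0, 0.001, -0.004]
ft_force: [0.1, -0.3, 0.4]
grip_width: 0.0854
```

>>> send_rows(deltas=[{"tx": 0,"ty": 0,"tz": -4,"rx": 0,"ry": 0,"rz": 0},{"tx": 0,"ty": 0,"tz": -8,"rx": 0,"ry": 0,"rz": 0},{"tx": 0,"ty": 0,"tz": -9,"rx": 0,"ry": 0,"rz": 0}])

```text
time: 9.1
position: [0.5325, 0.0022, 0.1561]
tool_rot: [0.005, 1.0, -0.001, 0.005]
ft_force: [1.5, -1.2, -0.0]
grip_width: 0.0868
```

```bash
python3 h.py .4945 .289 .14 67.6
```

```text
now [0.5325 0.0022 0.1561] psi 89.45 tilt [ 0.57 -0.12] -> t cm [ 4.09 28.64  1.51] rz 0.3814 t 9.1 w 0.0868 F [ 1.5 -1.2 -0. ]
```

>>> send_rows(deltas=[{"tx": 4,"ty": 28.6,"tz": 1.2,"rx": 0,"ry": 0,"rz": 0.38},{"tx": 4,"ty": 28.6,"tz": 1.2,"rx": 0,"ry": 0,"rz": 0.38},{"tx": 4,"ty": 28.6,"tz": 1.2,"rx": 0,"ry": 0,"rz": 0.38},{"tx": 4,"ty": 28.6,"tz": 1.2,"rx": 0,"ry": 0,"rz": 0.38},{"tx": 4,"ty": 28.6,"tz": 1.2,"rx": 0,"ry": 0,"rz": 0.38}], claw=7.2)

```text
time: 9.52
position: [0.5036, 0.1982, 0.1424]
tool_rot: [0.195, 0.981, 0.0, 0.0]
ft_force: [1.5, 0.1, -1.2]
grip_width: 0.0728
```

```bash
python3 h.py .4945 .289 .14 67.6
```

```text
now [0.5036 0.1982 0.1424] psi 67.51 tilt [0.01 0.  ] -> t cm [4.32 8.04 0.24] rz -0.0016 t 9.52 w 0.0728 F [ 1.5  0.1 -1.2]
```

>>> send_rows(deltas=[{"tx": 4.1,"ty": 7.2,"tz": 0,"rx": 0,"ry": 0,"rz": 0},{"tx": 4.1,"ty": 7.2,"tz": 0,"rx": 0,"ry": 0,"rz": 0},{"tx": 4.1,"ty": 7.2,"tz": 0,"rx": 0,"ry": 0,"rz": 0},{"tx": 4.1,"ty": 7.2,"tz": 1.5,"rx": 0,"ry": 0,"rz": 0},{"tx": 4.1,"ty": 7.2,"tz": 3,"rx": 0,"ry": 0,"rz": 0}])

```text
time: 9.93
position: [0.4938, 0.2802, 0.1128]
tool_rot: [0.192, 0.981, 0.001, 0.001]
ft_force: [-0.8, -0.8, -0.4]
grip_width: 0.072
```

```bash
python3 - <<'E'
from h import *
snap('side','s4.png');a=snap('top','t4.png')
go(.4945,.289,.012,67.6)
b=a['color'][150:260,90:220,::-1];cv2.imwrite('pics/t4v.png',cv2.resize(b,None,fx=5,fy=5,interpolation=cv2.INTER_CUBIC))
W=pts(a);x,y,z=np.moveaxis(W,-1,0)
# placed tray and lower tray
for nm,r in(('lower',(x>.45)&(x<.68)&(y<-.13)&(y>-.4)),('upper',(x>.4)&(x<.66)&(y<.1)&(y>-.1))):
  for cc in('top','side'):
    c=pickle.load(open(f'pics/{cc}.pkl','rb'));W=pts(c);x,y,z=np.moveaxis(W,-1,0)
    r={'lower':(x>.45)&(x<.68)&(y<-.13)&(y>-.4),'upper':(x>.41)&(x<.66)&(y<.1)&(y>-.07)}[nm]
    m=r&(z>.045)&(z<.075)
    n,lab,st,ce=cv2.connectedComponentsWithStats(m.astype(np.uint8),connectivity=8)
    P=W[m][:,:2].astype(np.float32);print(nm,cc,cv2.minAreaRect(P),len(P))
E
```

```text
now [0.4915 0.2783 0.1104] psi 67.71 tilt [-0.29 -0.1 ] -> t cm [0.09 1.14 9.84] rz 0.0019 t 10.03 w 0.072 F [-0.3 -0.7 -0.5]
lower top ((0.5724895596504211, -0.2634020447731018), (0.19442860782146454, 0.0677533820271492), 79.4272689819336) 732
lower side ((0.573235273361206, -0.2644520401954651), (0.19080035388469696, 0.06603962182998657), 79.24092102050781) 784
upper top ((0.5274111032485962, 0.0024031512439250946), (0.06597144156694412, 0.1925567388534546), 89.56173706054688) 498
upper side ((0.5284036993980408, 0.002931550145149231), (0.07033045589923859, 0.19212110340595245), 89.26911163330078) 995
```

View pics/t4.png

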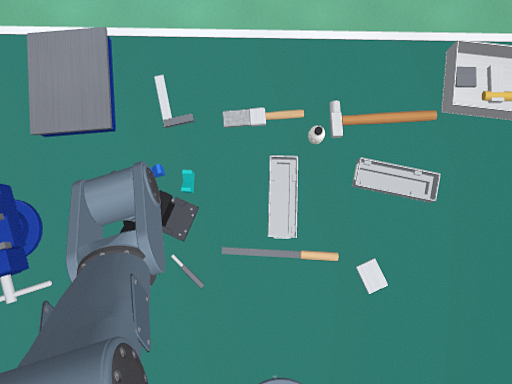

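View pics/s4.png

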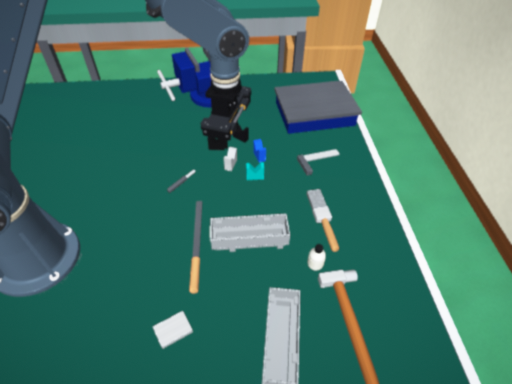

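>>> send_rows(deltas=[{"tx": 0.1,"ty": 1.1,"tz": 0,"rx": 0,"ry": 0,"rz": 0},{"tx": 0.1,"ty": 1.1,"tz": 0,"rx": 0,"ry": 0,"rz": 0},{"tx": 0.1,"ty": 1.1,"tz": 2,"rx": 0,"ry": 0,"rz": 0},{"tx": 0.1,"ty": 1.1,"tz": 4,"rx": 0,"ry": 0,"rz": 0},{"tx": 0.1,"ty": 1.1,"tz": 4,"rx": 0,"ry": 0,"rz": 0}])

```text
time: 10.45
position: [0.4956, 0.2889, 0.0706]
tool_rot: [0.194, 0.981, -0.001, -0.002]
ft_force: [-1.0, 0.1, 0.1]
grip_width: 0.0719
```

>>> send_rows(deltas=[{"tx": 0,"ty": 0,"tz": 0,"rx": 0,"ry": 0,"rz": 0}])

```text
time: 10.53
position: [0.4968, 0.2894, 0.0725]
tool_rot: [0.194, 0.981, -0.0, -0.0]
ft_force: [0.1, 0.6, 0.1]
grip_width: 0.0722
```

```bash
python3 h.py .4947 .2888 .012 67.6
```

```text
now [0.4968 0.2894 0.0725] psi 67.65 tilt [-0.05 -0.02] -> t cm [ 0.17 -0.13  6.05] rz 0.0009 t 10.53 w 0.0722 F [0.1 0.6 0.1]
```

>>> send_rows(deltas=[{"tx": 0.15,"ty": -0.1,"tz": 1.5,"rx": 0,"ry": 0,"rz": 0},{"tx": 0.15,"ty": -0.1,"tz": 3,"rx": 0,"ry": 0,"rz": 0},{"tx": 0.15,"ty": -0.1,"tz": 4.5,"rx": 0,"ry": 0,"rz": 0},{"tx": 0.15,"ty": -0.1,"tz": 5.6,"rx": 0,"ry": 0,"rz": 0},{"tx": 0.15,"ty": -0.1,"tz": 6.0,"rx": 0,"ry": 0,"rz": 0}])

```text
time: 10.95
position: [0.4953, 0.2891, 0.0122]
tool_rot: [0.194, 0.981, -0.0, -0.0]
ft_force: [0.5, -0.5, -0.3]
grip_width: 0.0723
```

>>> send_rows(deltas=[{"tx": 0,"ty": 0,"tz": 0,"rx": 0,"ry": 0,"rz": 0},{"tx": 0,"ty": 0,"tz": 0,"rx": 0,"ry": 0,"rz": 0}])

```text
time: 11.12
position: [0.4957, 0.2893, 0.0131]
tool_rot: [0.194, 0.981, 0.0, 0.0]
ft_force: [0.8, -0.6, -0.7]
grip_width: 0.0719
```

```bash
python3 h.py .4947 .2888 .012 67.6
```

```text
now [0.4957 0.2893 0.0131] psi 67.66 tilt [0.06 0.02] -> t cm [ 0.07 -0.09  0.11] rz 0.0011 t 11.12 w 0.0719 F [ 0.8 -0.6 -0.7]
```

>>> send_rows(deltas=[{"tx": 0,"ty": 0,"tz": 0,"rx": 0,"ry": 0,"rz": 0},{"tx": 0,"ty": 0,"tz": 0,"rx": 0,"ry": 0,"rz": 0},{"tx": 0,"ty": 0,"tz": 0,"rx": 0,"ry": 0,"rz": 0},{"tx": 0,"ty": 0,"tz": 0,"rx": 0,"ry": 0,"rz": 0},{"tx": 0,"ty": 0,"tz": 0,"rx": 0,"ry": 0,"rz": 0}], claw=4, squeeze=35)

```text
time: 11.53
position: [0.4954, 0.2894, 0.0129]
tool_rot: [0.194, 0.981, 0.0, 0.0]
ft_force: [0.6, 0.9, 1.6]
grip_width: 0.0496
```

>>> send_rows(deltas=[{"tx": 0,"ty": 0,"tz": -0.5,"rx": 0,"ry": 0,"rz": 0},{"tx": 0,"ty": 0,"tz": -2,"rx": 0,"ry": 0,"rz": 0},{"tx": 0,"ty": 0,"tz": -5,"rx": 0,"ry": 0,"rz": 0},{"tx": 0,"ty": 0,"tz": -9,"rx": 0,"ry": 0,"rz": 0},{"tx": 0,"ty": 0,"tz": -13,"rx": 0,"ry": 0,"rz": 0}])

```text
time: 11.95
position: [0.4933, 0.2885, 0.1424]
tool_rot: [0.194, 0.981, -0.001, -0.002]
ft_force: [-0.2, 0.9, -3.5]
grip_width: 0.0499
```

```bash
python3 h.py .573 -.264 .14 79.2
```

```text
now [0.4933 0.2885 0.1424] psi 67.67 tilt [-0.27 -0.1 ] -> t cm [-28.37 -48.07   0.3 ] rz -0.2012 t 11.95 w 0.0499 F [-0.2  0.9 -3.5]
```

>>> send_rows(deltas=[{"tx": -28.4,"ty": -48,"tz": 0,"rx": 0,"ry": 0,"rz": -0.2},{"tx": -28.4,"ty": -48,"tz": 0,"rx": 0,"ry": 0,"rz": -0.2},{"tx": -28.4,"ty": -48,"tz": 0,"rx": 0,"ry": 0,"rz": -0.2},{"tx": -28.4,"ty": -48,"tz": 0,"rx": 0,"ry": 0,"rz": -0.2},{"tx": -28.4,"ty": -48,"tz": 0,"rx": 0,"ry": 0,"rz": -0.2}])

```text
time: 12.37
position: [0.5237, 0.0847, 0.1424]
tool_rot: [0.094, 0.996, -0.0, -0.001]
ft_force: [0.9, 0.2, -2.9]
grip_width: 0.0499
```

```bash
python3 h.py .573 -.264 .14 79.2
```

```text
now [0.5237 0.0847 0.1424] psi 79.18 tilt [-0.08 -0.  ] -> t cm [-11.39 -33.33   0.23] rz -0.0003 t 12.37 w 0.0499 F [ 0.9  0.2 -2.9]
```

>>> send_rows(deltas=[{"tx": -11.3,"ty": -33.3,"tz": 0,"rx": 0,"ry": 0,"rz": 0},{"tx": -11.3,"ty": -33.3,"tz": 0,"rx": 0,"ry": 0,"rz": 0},{"tx": -11.3,"ty": -33.3,"tz": 0,"rx": 0,"ry": 0,"rz": 0},{"tx": -11.3,"ty": -33.3,"tz": 0,"rx": 0,"ry": 0,"rz": 0},{"tx": -11.3,"ty": -33.3,"tz": 0,"rx": 0,"ry": 0,"rz": 0}])

```text
time: 12.78
position: [0.5522, -0.1218, 0.1421]
tool_rot: [0.095, 0.995, 0.0, -0.001]
ft_force: [1.4, 0.7, -3.9]
grip_width: 0.0495
```

```bash
python3 h.py .573 -.264 .14 79.2
```

```text
now [ 0.5522 -0.1218  0.1421] psi 79.11 tilt [-0.1   0.05] -> t cm [ -4.73 -13.57   0.19] rz -0.0016 t 12.78 w 0.0495 F [ 1.4  0.7 -3.9]
```

>>> send_rows(deltas=[{"tx": -4.5,"ty": -12.8,"tz": 0,"rx": 0,"ry": 0,"rz": 0},{"tx": -4.5,"ty": -12.8,"tz": 0,"rx": 0,"ry": 0,"rz": 0},{"tx": -4.5,"ty": -12.8,"tz": 0,"rx": 0,"ry": 0,"rz": 0},{"tx": -4.5,"ty": -12.8,"tz": 0,"rx": 0,"ry": 0,"rz": 0},{"tx": -4.5,"ty": -12.8,"tz": 0,"rx": 0,"ry": 0,"rz": 0}])

```text
time: 13.2
position: [0.5734, -0.2588, 0.1421]
tool_rot: [0.097, 0.995, -0.001, 0.001]
ft_force: [0.2, 0.5, -3.6]
grip_width: 0.0495
```

```bash
python3 - <<'E'
from h import *
snap('side','s5.png');snap('top','t5.png')
go(.573,-.264,.1,79.2)
E
```

```text
now [ 0.5719 -0.2538  0.1416] psi 79.04 tilt [-0.15  0.14] -> t cm [-0.31 -0.99  4.16] rz -0.0028 t 13.3 w 0.0497 F [-0.7  0.4 -2.6]
```

View pics/s5.png

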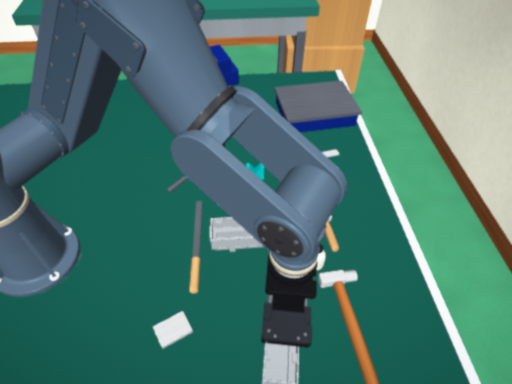

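>>> send_rows(deltas=[{"tx": -0.3,"ty": -1.0,"tz": 1,"rx": 0,"ry": 0,"rz": 0},{"tx": -0.3,"ty": -1.0,"tz": 2.5,"rx": 0,"ry": 0,"rz": 0},{"tx": -0.3,"ty": -1.0,"tz": 4,"rx": 0,"ry": 0,"rz": 0},{"tx": -0.3,"ty": -1.0,"tz": 5,"rx": 0,"ry": 0,"rz": 0},{"tx": -0.3,"ty": -1.0,"tz": 5,"rx": 0,"ry": 0,"rz": 0}])

```text
time: 13.72
position: [0.5723, -0.2622, 0.0893]
tool_rot: [0.094, 0.996, 0.002, -0.003]
ft_force: [-0.6, 0.4, -2.6]
grip_width: 0.0498
```

>>> send_rows(deltas=[{"tx": 0,"ty": 0,"tz": 0,"rx": 0,"ry": 0,"rz": 0}])

```text
time: 13.8
position: [0.5737, -0.2634, 0.0915]
tool_rot: [0.094, 0.996, 0.001, -0.001]
ft_force: [-1.2, 0.0, -2.5]
grip_width: 0.0497
```

```bash
python3 h.py .573 -.264 .016 79.2
```

```text
now [ 0.5737 -0.2634  0.0915] psi 79.2 tilt [-0.12  0.08] -> t cm [ 0.05 -0.08  7.55] rz 0.0 t 13.8 w 0.0497 F [-1.2  0.  -2.5]
```

>>> send_rows(deltas=[{"tx": 0,"ty": 0,"tz": 1.5,"rx": 0,"ry": 0,"rz": 0},{"tx": 0,"ty": 0,"tz": 3.2,"rx": 0,"ry": 0,"rz": 0},{"tx": 0,"ty": 0,"tz": 5,"rx": 0,"ry": 0,"rz": 0},{"tx": 0,"ty": 0,"tz": 6.2,"rx": 0,"ry": 0,"rz": 0},{"tx": 0,"ty": 0,"tz": 6.9,"rx": 0,"ry": 0,"rz": 0}])

```text
time: 14.22
position: [0.5741, -0.2642, 0.0226]
tool_rot: [0.095, 0.996, 0.0, -0.0]
ft_force: [-0.2, 0.4, -3.0]
grip_width: 0.0494
```

>>> send_rows(deltas=[{"tx": 0,"ty": 0,"tz": 0,"rx": 0,"ry": 0,"rz": 0},{"tx": 0,"ty": 0,"tz": 0,"rx": 0,"ry": 0,"rz": 0}])

```text
time: 14.38
position: [0.5746, -0.2648, 0.0238]
tool_rot: [0.095, 0.996, -0.0, 0.0]
ft_force: [-0.1, -0.1, -2.7]
grip_width: 0.0497
```

```bash
python3 h.py .573 -.264 .016 79.2
```

```text
now [ 0.5746 -0.2648  0.0238] psi 79.14 tilt [ 0.02 -0.02] -> t cm [0.17 0.05 0.78] rz -0.0011 t 14.38 w 0.0497 F [-0.1 -0.1 -2.7]
```

>>> send_rows(deltas=[{"tx": 0.15,"ty": 0,"tz": 0.2,"rx": 0,"ry": 0,"rz": 0},{"tx": 0.15,"ty": 0,"tz": 0.45,"rx": 0,"ry": 0,"rz": 0},{"tx": 0.15,"ty": 0,"tz": 0.65,"rx": 0,"ry": 0,"rz": 0},{"tx": 0.15,"ty": 0,"tz": 0.75,"rx": 0,"ry": 0,"rz": 0},{"tx": 0.15,"ty": 0,"tz": 0.75,"rx": 0,"ry": 0,"rz": 0}])

```text
time: 14.8
position: [0.5728, -0.2644, 0.016]
tool_rot: [0.095, 0.995, -0.0, 0.0]
ft_force: [0.2, 0.1, -2.6]
grip_width: 0.0498
```

```bash
python3 h.py .573 -.264 .016 79.2
```

```text
now [ 0.5728 -0.2644  0.016 ] psi 79.12 tilt [ 0.01 -0.01] -> t cm [-0.01  0.05 -0.  ] rz -0.0013 t 14.8 w 0.0498 F [ 0.2  0.1 -2.6]
```

>>> send_rows(deltas=[{"tx": 0,"ty": 0,"tz": 0.06,"rx": 0,"ry": 0,"rz": 0},{"tx": 0,"ty": 0,"tz": 0.06,"rx": 0,"ry": 0,"rz": 0}])

```text
time: 14.97
position: [0.5729, -0.2645, 0.0159]
tool_rot: [0.095, 0.996, -0.0, 0.0]
ft_force: [-0.5, -0.3, 1.1]
grip_width: 0.05
```

```bash
python3 h.py .573 -.264 .016 79.2
```

```text
now [ 0.5729 -0.2645  0.0159] psi 79.13 tilt [ 0.01 -0.01] -> t cm [-0.01  0.05 -0.01] rz -0.0013 t 14.97 w 0.05 F [-0.5 -0.3  1.1]
```

>>> send_rows(deltas=[{"tx": 0,"ty": 0,"tz": 0,"rx": 0,"ry": 0,"rz": 0},{"tx": 0,"ty": 0,"tz": 0,"rx": 0,"ry": 0,"rz": 0},{"tx": 0,"ty": 0,"tz": 0,"rx": 0,"ry": 0,"rz": 0},{"tx": 0,"ty": 0,"tz": -1,"rx": 0,"ry": 0,"rz": 0},{"tx": 0,"ty": 0,"tz": -3,"rx": 0,"ry": 0,"rz": 0}], claw=6.4)

```text
time: 15.38
position: [0.5713, -0.2634, 0.0439]
tool_rot: [0.095, 0.995, 0.001, -0.002]
ft_force: [-0.1, -0.8, 0.1]
grip_width: 0.0634
```

>>> send_rows(deltas=[{"tx": 0,"ty": 0,"tz": -4,"rx": 0,"ry": 0,"rz": 0},{"tx": 0,"ty": 0,"tz": -8,"rx": 0,"ry": 0,"rz": 0},{"tx": 0,"ty": 0,"tz": -11,"rx": 0,"ry": 0,"rz": 0}])

```text
time: 15.63
position: [0.5737, -0.265, 0.1591]
tool_rot: [0.095, 0.996, -0.001, 0.002]
ft_force: [0.6, -0.5, -0.7]
grip_width: 0.0644
```

```bash
python3 h.py .5293 .0027 .15 -90.56
```

```text
now [ 0.5737 -0.265   0.1591] psi 79.13 tilt [ 0.17 -0.12] -> t cm [ 9.41 25.45  0.84] rz 2.9616 t 15.63 w 0.0644 F [ 0.6 -0.5 -0.7]
```

>>> send_rows(deltas=[{"tx": 9.4,"ty": 25.4,"tz": 0,"rx": 0,"ry": 0,"rz": 2.96},{"tx": 9.4,"ty": 25.4,"tz": 0,"rx": 0,"ry": 0,"rz": 2.96},{"tx": 9.4,"ty": 25.4,"tz": 0,"rx": 0,"ry": 0,"rz": 2.96},{"tx": 9.4,"ty": 25.4,"tz": 0,"rx": 0,"ry": 0,"rz": 2.96},{"tx": 9.4,"ty": 25.4,"tz": 0,"rx": 0,"ry": 0,"rz": 2.96}], claw=8.7)

```text
time: 16.05
position: [0.5388, -0.0603, 0.1564]
tool_rot: [0.395, 0.919, 0.0, 0.001]
ft_force: [0.5, -0.5, -0.2]
grip_width: 0.0848
```

```bash
python3 h.py .5293 .0027 .15 -90.56
```

```text
now [ 0.5388 -0.0603  0.1564] psi 43.49 tilt [ 0.08 -0.01] -> t cm [5.23 3.65 0.64] rz 2.3396 t 16.05 w 0.0848 F [ 0.5 -0.5 -0.2]
```

>>> send_rows(deltas=[{"tx": 4.3,"ty": 2.9,"tz": 0,"rx": 0,"ry": 0,"rz": 2.33},{"tx": 4.3,"ty": 2.9,"tz": 0,"rx": 0,"ry": 0,"rz": 2.33},{"tx": 4.3,"ty": 2.9,"tz": 0,"rx": 0,"ry": 0,"rz": 2.33},{"tx": 4.3,"ty": 2.9,"tz": 0,"rx": 0,"ry": 0,"rz": 2.33},{"tx": 4.3,"ty": 2.9,"tz": 0,"rx": 0,"ry": 0,"rz": 2.33}])

```text
time: 16.47
position: [0.5306, -0.0102, 0.1564]
tool_rot: [0.654, 0.756, 0.0, 0.001]
ft_force: [0.2, 0.4, -0.1]
grip_width: 0.0871
```

```bash
python3 h.py .5293 .0027 .15 -90.56
```

```text
now [ 0.5306 -0.0102  0.1564] psi 8.26 tilt [ 0.08 -0.02] -> t cm [1.29 0.06 0.63] rz 1.7247 t 16.47 w 0.0871 F [ 0.2  0.4 -0.1]
```

>>> send_rows(deltas=[{"tx": 1.2,"ty": 0,"tz": 0,"rx": 0,"ry": 0,"rz": 1.72},{"tx": 1.2,"ty": 0,"tz": 0,"rx": 0,"ry": 0,"rz": 1.72},{"tx": 1.2,"ty": 0,"tz": 0,"rx": 0,"ry": 0,"rz": 1.72},{"tx": 1.2,"ty": 0,"tz": 0,"rx": 0,"ry": 0,"rz": 1.72},{"tx": 1.2,"ty": 0,"tz": 0,"rx": 0,"ry": 0,"rz": 1.72}])

```text
time: 16.88
position: [0.5289, 0.0011, 0.1562]
tool_rot: [0.855, 0.518, 0.0, 0.0]
ft_force: [0.9, 1.0, 0.6]
grip_width: 0.087
```

```bash
python3 h.py .5293 .0027 .15 -90.56
```

```text
now [0.5289 0.0011 0.1562] psi -27.62 tilt [ 0.07 -0.02] -> t cm [ 0.17 -0.04  0.62] rz 1.0985 t 16.88 w 0.087 F [0.9 1.  0.6]
```

>>> send_rows(deltas=[{"tx": 0.1,"ty": 0,"tz": 0,"rx": 0,"ry": 0,"rz": 1.09},{"tx": 0.1,"ty": 0,"tz": 0,"rx": 0,"ry": 0,"rz": 1.09},{"tx": 0.1,"ty": 0,"tz": 0,"rx": 0,"ry": 0,"rz": 1.09},{"tx": 0.1,"ty": 0,"tz": 0,"rx": 0,"ry": 0,"rz": 1.09},{"tx": 0.1,"ty": 0,"tz": 0,"rx": 0,"ry": 0,"rz": 1.09}])

```text
time: 17.3
position: [0.5294, 0.0018, 0.1562]
tool_rot: [0.973, 0.23, 0.001, 0.0]
ft_force: [0.3, -0.0, 0.3]
grip_width: 0.0868
```

```bash
python3 h.py .5293 .0027 .15 -90.56
```

```text
now [0.5294 0.0018 0.1562] psi -63.44 tilt [ 0.07 -0.01] -> t cm [ 0.03 -0.08  0.62] rz 0.4733 t 17.3 w 0.0868 F [ 0.3 -0.   0.3]
```

>>> send_rows(deltas=[{"tx": 0,"ty": -0.05,"tz": 0,"rx": 0,"ry": 0,"rz": 0.465},{"tx": 0,"ty": -0.05,"tz": 0,"rx": 0,"ry": 0,"rz": 0.465},{"tx": 0,"ty": -0.05,"tz": 0.5,"rx": 0,"ry": 0,"rz": 0.465},{"tx": 0,"ty": -0.05,"tz": 1.5,"rx": 0,"ry": 0,"rz": 0.465},{"tx": 0,"ty": -0.05,"tz": 3,"rx": 0,"ry": 0,"rz": 0.465}])

```text
time: 17.72
position: [0.5304, 0.002, 0.127]
tool_rot: [1.0, 0.001, 0.002, 0.0]
ft_force: [0.2, 0.5, -0.2]
grip_width: 0.0871
```

```bash
python3 - <<'E'
from h import *
s=snap('side','s6.png');a=snap('top','t6.png')
go(.5293,.0027,.0314,-90.56)
i=a['color'][140:215,340:460,::-1];j=s['color'][274:384,240:330,::-1]
cv2.imwrite('pics/t6l.png',np.hstack([cv2.resize(i,(480,300),interpolation=2),cv2.resize(j,(245,300),interpolation=2)]))
for nm in('lower',):
  for cc in('top','side'):
    c=pickle.load(open(f'pics/{cc}.pkl','rb'));W=pts(c);x,y,z=np.moveaxis(W,-1,0)
    r=(x>.45)&(x<.68)&(y<-.13)&(y>-.4)
    m=r&(z>.045)&(z<.075)
    P=W[m][:,:2].astype(np.float32);print(nm,cc,cv2.minAreaRect(P),len(P))
    q=r&(abs((x-.573)*-.982+(y+.264)*.187)<.016)&(abs((x-.573)*.187+(y+.264)*.982)<.04)&(z>.035)
    P=W[q];print('blk',cv2.minAreaRect(P[:,:2].astype(np.float32)),np.percentile(P[:,2],[5,50,95]),len(P))
E
```

```text
now [0.5276 0.0025 0.1245] psi -89.72 tilt [-0.18  0.03] -> t cm [ 0.2  -0.01  9.31] rz 0.0147 t 17.82 w 0.0872 F [-0.4  0.2 -0.6]
lower top ((0.5727179050445557, -0.2633276879787445), (0.19392529129981995, 0.06758792698383331), 78.9488296508789) 843
blk ((0.5719026327133179, -0.2640780806541443), (0.05145779252052307, 0.022462863475084305), 79.00762939453125) [0.03607096 0.04687552 0.05406082] 198
lower side ((0.5732900500297546, -0.2642298936843872), (0.19155550003051758, 0.06606898456811905), 79.23884582519531) 933
blk ((0.5725612640380859, -0.26463231444358826), (0.05119624733924866, 0.02155507169663906), 79.84451293945312) [0.03652543 0.04730342 0.05209734] 245
```

View pics/t6l.png

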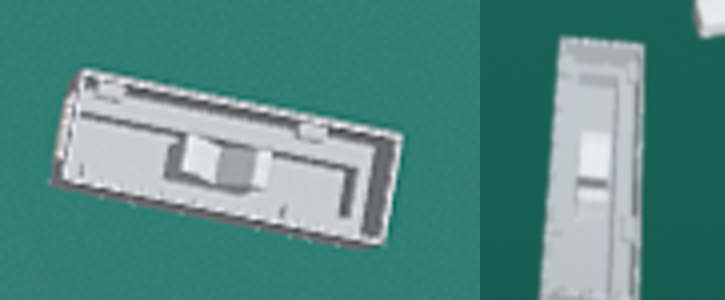

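View pics/s6.png

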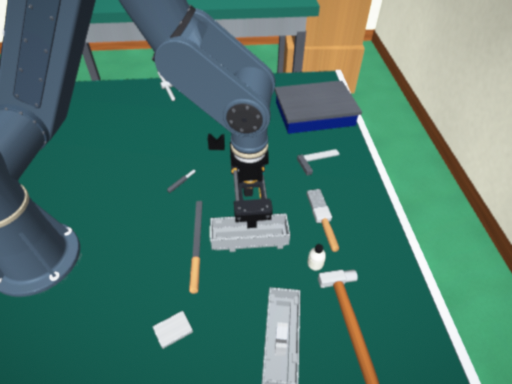

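>>> send_rows(deltas=[{"tx": 0.15,"ty": 0,"tz": 1,"rx": 0,"ry": 0,"rz": 0.013},{"tx": 0.15,"ty": 0,"tz": 3,"rx": 0,"ry": 0,"rz": 0.013},{"tx": 0.15,"ty": 0,"tz": 4,"rx": 0,"ry": 0,"rz": 0.013},{"tx": 0.15,"ty": 0,"tz": 5,"rx": 0,"ry": 0,"rz": 0.013},{"tx": 0.15,"ty": 0,"tz": 5,"rx": 0,"ry": 0,"rz": 0.013}])

```text
time: 18.23
position: [0.5292, 0.0025, 0.0737]
tool_rot: [1.0, -0.004, -0.002, -0.0]
ft_force: [-0.3, 1.0, -0.4]
grip_width: 0.0869
```

>>> send_rows(deltas=[{"tx": 0,"ty": 0,"tz": 0,"rx": 0,"ry": 0,"rz": 0}])

```text
time: 18.32
position: [0.5302, 0.0024, 0.075]
tool_rot: [1.0, -0.004, -0.001, -0.0]
ft_force: [-0.9, -0.5, 0.6]
grip_width: 0.0871
```

```bash
python3 h.py .5293 .0027 .0314 -90.56
```

```text
now [0.5302 0.0024 0.075 ] psi -90.48 tilt [-0.06  0.01] -> t cm [-0.08 -0.03  4.36] rz 0.0014 t 18.32 w 0.0871 F [-0.9 -0.5  0.6]
```

>>> send_rows(deltas=[{"tx": -0.08,"ty": -0.03,"tz": 1.5,"rx": 0,"ry": 0,"rz": 0},{"tx": -0.08,"ty": -0.03,"tz": 3,"rx": 0,"ry": 0,"rz": 0},{"tx": -0.08,"ty": -0.03,"tz": 4,"rx": 0,"ry": 0,"rz": 0},{"tx": -0.08,"ty": -0.03,"tz": 4.3,"rx": 0,"ry": 0,"rz": 0},{"tx": -0.08,"ty": -0.03,"tz": 4.3,"rx": 0,"ry": 0,"rz": 0}])

```text
time: 18.73
position: [0.5294, 0.0026, 0.032]
tool_rot: [1.0, -0.004, -0.0, -0.0]
ft_force: [-0.3, -0.1, 0.8]
grip_width: 0.0871
```

>>> send_rows(deltas=[{"tx": 0,"ty": 0,"tz": 0,"rx": 0,"ry": 0,"rz": 0},{"tx": 0,"ty": 0,"tz": 0,"rx": 0,"ry": 0,"rz": 0}])

```text
time: 18.9
position: [0.5302, 0.0025, 0.033]
tool_rot: [1.0, -0.004, 0.001, 0.0]
ft_force: [0.3, 0.3, 0.0]
grip_width: 0.087
```

```bash
python3 h.py .5293 .0027 .0314 -90.56
```

```text
now [0.5302 0.0025 0.033 ] psi -90.48 tilt [ 0.08 -0.02] -> t cm [-0.09 -0.02  0.16] rz 0.0014 t 18.9 w 0.087 F [0.3 0.3 0. ]
```

>>> send_rows(deltas=[{"tx": 0,"ty": 0,"tz": 0,"rx": 0,"ry": 0,"rz": 0},{"tx": 0,"ty": 0,"tz": 0,"rx": 0,"ry": 0,"rz": 0},{"tx": 0,"ty": 0,"tz": 0,"rx": 0,"ry": 0,"rz": 0},{"tx": 0,"ty": 0,"tz": 0,"rx": 0,"ry": 0,"rz": 0},{"tx": 0,"ty": 0,"tz": 0,"rx": 0,"ry": 0,"rz": 0}], claw=5.5, squeeze=30)

```text
time: 19.32
position: [0.5297, 0.0026, 0.0326]
tool_rot: [1.0, -0.004, 0.0, 0.0]
ft_force: [-0.0, 0.8, 1.8]
grip_width: 0.0656
```

```bash
python3 h.py .5293 .0027 .0314 -90.56
```

```text
now [0.5297 0.0026 0.0326] psi -90.48 tilt [ 0.02 -0.  ] -> t cm [-0.04 -0.01  0.12] rz 0.0013 t 19.32 w 0.0656 F [-0.   0.8  1.8]
```

>>> send_rows(deltas=[{"tx": 0,"ty": 0,"tz": -0.5,"rx": 0,"ry": 0,"rz": 0},{"tx": 0,"ty": 0,"tz": -2,"rx": 0,"ry": 0,"rz": 0},{"tx": 0,"ty": 0,"tz": -5,"rx": 0,"ry": 0,"rz": 0},{"tx": 0,"ty": 0,"tz": -9,"rx": 0,"ry": 0,"rz": 0},{"tx": 0,"ty": 0,"tz": -13,"rx": 0,"ry": 0,"rz": 0}])

```text
time: 19.73
position: [0.5279, 0.0029, 0.1627]
tool_rot: [1.0, -0.004, -0.002, -0.0]
ft_force: [1.0, -0.3, -2.7]
grip_width: 0.0657
```

```bash
python3 h.py .5734 -.2634 .16 -10.8
```

```text
now [0.5279 0.0029 0.1627] psi -90.48 tilt [-0.25  0.05] -> t cm [ 4.77 26.59  0.23] rz -1.3908 t 19.73 w 0.0657 F [ 1.  -0.3 -2.7]
```

>>> send_rows(deltas=[{"tx": 4.7,"ty": 26.5,"tz": 0,"rx": 0,"ry": 0,"rz": -1.39},{"tx": 4.7,"ty": 26.5,"tz": 0,"rx": 0,"ry": 0,"rz": -1.39},{"tx": 4.7,"ty": 26.5,"tz": 0,"rx": 0,"ry": 0,"rz": -1.39},{"tx": 4.7,"ty": 26.5,"tz": 0,"rx": 0,"ry": 0,"rz": -1.39},{"tx": 4.7,"ty": 26.5,"tz": 0,"rx": 0,"ry": 0,"rz": -1.39}])

```text
time: 20.15
position: [0.5624, -0.196, 0.1624]
tool_rot: [0.955, 0.295, -0.0, -0.001]
ft_force: [0.8, -0.1, -2.4]
grip_width: 0.0657
```

```bash
python3 h.py .5733 -.264 .16 -10.8
```

```text
now [ 0.5624 -0.196   0.1624] psi -55.66 tilt [-0.06  0.04] -> t cm [-2.93  6.23  0.23] rz -0.783 t 20.15 w 0.0657 F [ 0.8 -0.1 -2.4]
```

>>> send_rows(deltas=[{"tx": -2.6,"ty": 5.4,"tz": 0,"rx": 0,"ry": 0,"rz": -0.775},{"tx": -2.6,"ty": 5.4,"tz": 0,"rx": 0,"ry": 0,"rz": -0.775},{"tx": -2.6,"ty": 5.4,"tz": 0,"rx": 0,"ry": 0,"rz": -0.775},{"tx": -2.6,"ty": 5.4,"tz": 0,"rx": 0,"ry": 0,"rz": -0.775},{"tx": -2.6,"ty": 5.4,"tz": 0,"rx": 0,"ry": 0,"rz": -0.775}])

```text
time: 20.57
position: [0.5705, -0.2545, 0.1616]
tool_rot: [0.819, 0.574, -0.0, -0.001]
ft_force: [0.7, 0.2, -3.3]
grip_width: 0.0656
```

```bash
python3 h.py .5733 -.264 .13 -10.8
```

```text
now [ 0.5705 -0.2545  0.1616] psi -19.97 tilt [-0.12  0.08] -> t cm [-0.8   0.59  3.15] rz -0.16 t 20.57 w 0.0656 F [ 0.7  0.2 -3.3]
```

>>> send_rows(deltas=[{"tx": -0.6,"ty": 0.5,"tz": 0.5,"rx": 0,"ry": 0,"rz": -0.15},{"tx": -0.6,"ty": 0.5,"tz": 1.5,"rx": 0,"ry": 0,"rz": -0.15},{"tx": -0.6,"ty": 0.5,"tz": 2.5,"rx": 0,"ry": 0,"rz": -0.15},{"tx": -0.6,"ty": 0.5,"tz": 3,"rx": 0,"ry": 0,"rz": -0.15},{"tx": -0.6,"ty": 0.5,"tz": 3,"rx": 0,"ry": 0,"rz": -0.15}])

```text
time: 20.98
position: [0.5725, -0.2601, 0.1299]
tool_rot: [0.776, 0.631, -0.001, -0.003]
ft_force: [-0.9, 0.4, -2.2]
grip_width: 0.066
```

>>> send_rows(deltas=[{"tx": 0,"ty": 0,"tz": 0,"rx": 0,"ry": 0,"rz": 0},{"tx": 0,"ty": 0,"tz": 0,"rx": 0,"ry": 0,"rz": 0}])

```text
time: 21.15
position: [0.5743, -0.2613, 0.1324]
tool_rot: [0.775, 0.632, 0.0, -0.0]
ft_force: [-0.0, -0.5, -3.5]
grip_width: 0.0658
```

```bash
python3 - <<'E'
from h import *
s=snap('side','s7.png');a=snap('top','t7.png')
go(.5733,-.264,.0906,-10.8)
i=a['color'][140:215,340:460,::-1];j=s['color'][244:384,220:360,::-1]
cv2.imwrite('pics/t7l.png',np.hstack([cv2.resize(i,(480,300),interpolation=2),cv2.resize(j,(300,300),interpolation=2)]))
E
```

```text
now [ 0.5746 -0.2616  0.1328] psi -11.66 tilt [ 0.05 -0.03] -> t cm [-0.26 -0.08  4.22] rz -0.0149 t 21.25 w 0.0662 F [-0.  -1.  -2.1]
```

View pics/t7l.png

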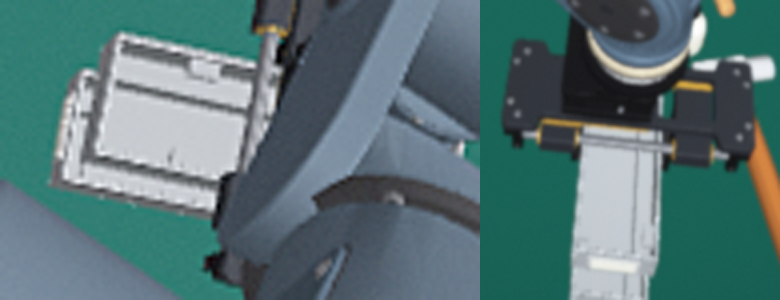

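```bash
python3 - <<'E'
from h import *
u=np.array([np.cos(np.radians(79.2)),np.sin(np.radians(79.2))]);v=np.array([-u[1],u[0]])
for cc in('top','side'):
    c=pickle.load(open(f'pics/{cc}.pkl','rb'));W=pts(c);x,y,z=np.moveaxis(W,-1,0)
    d=W[...,:2]-np.array([.573,-.2642]);a=d@u;b=d@v
    for nm,lo,hi in(('upper',.152,.17),('lower',.055,.07)):
        for s,rg in(('left',(a>.05)&(a<.12)),('right',(a<-.05)&(a>-.12))):
            m=rg&(abs(b)<.05)&(z>lo)&(z<hi)
            if m.sum()>20: print(cc,nm,s,m.sum(),'a',np.percentile(a[m],[1,99]).round(4),'b',np.percentile(b[m],[1,99]).round(4),'z',np.percentile(z[m],[50,90]).round(4))
E
```

```text
top upper left 206 a [0.0505 0.0977] b [-0.034   0.0322] z [0.1627 0.1665]
top lower left 122 a [0.053  0.0963] b [-0.0313  0.0337] z [0.0627 0.0666]
side upper right 409 a [-0.0948 -0.0529] b [-0.032   0.0334] z [0.159  0.1645]
side lower right 140 a [-0.0952 -0.0741] b [-0.0333  0.0325] z [0.0634 0.0656]
```

>>> send_rows(deltas=[{"tx": -0.22,"ty": -0.08,"tz": 0.7,"rx": 0,"ry": 0,"rz": -0.015},{"tx": -0.22,"ty": -0.08,"tz": 1.5,"rx": 0,"ry": 0,"rz": -0.015},{"tx": -0.22,"ty": -0.08,"tz": 2.3,"rx": 0,"ry": 0,"rz": -0.015},{"tx": -0.22,"ty": -0.08,"tz": 3.0,"rx": 0,"ry": 0,"rz": -0.015},{"tx": -0.22,"ty": -0.08,"tz": 3.0,"rx": 0,"ry": 0,"rz": -0.015}])

```text
time: 21.67
position: [0.5716, -0.2627, 0.1]
tool_rot: [0.77, 0.637, -0.001, -0.002]
ft_force: [-0.4, -0.2, -3.2]
grip_width: 0.0656
```

>>> send_rows(deltas=[{"tx": 0,"ty": 0,"tz": 0,"rx": 0,"ry": 0,"rz": 0},{"tx": 0,"ty": 0,"tz": 0,"rx": 0,"ry": 0,"rz": 0},{"tx": 0,"ty": 0,"tz": 0,"rx": 0,"ry": 0,"rz": 0}])

```text
time: 21.92
position: [0.5733, -0.2637, 0.1027]
tool_rot: [0.77, 0.638, 0.0, 0.0]
ft_force: [0.2, 0.6, -1.2]
grip_width: 0.0652
```

```bash
python3 h.py .5732 -.2636 .0906 -10.8
```

```text
now [ 0.5733 -0.2637  0.1027] psi -10.78 tilt [ 0.04 -0.03] -> t cm [ 0.01 -0.02  1.21] rz 0.0003 t 21.92 w 0.0652 F [ 0.2  0.6 -1.2]
```

Aligned; I'll lower it slowly.

>>> send_rows(deltas=[{"tx": 0,"ty": 0,"tz": 0.25,"rx": 0,"ry": 0,"rz": 0},{"tx": 0,"ty": 0,"tz": 0.5,"rx": 0,"ry": 0,"rz": 0},{"tx": 0,"ty": 0,"tz": 0.75,"rx": 0,"ry": 0,"rz": 0},{"tx": 0,"ty": 0,"tz": 0.9,"rx": 0,"ry": 0,"rz": 0},{"tx": 0,"ty": 0,"tz": 0.9,"rx": 0,"ry": 0,"rz": 0}])

```text
time: 22.33
position: [0.5727, -0.2633, 0.0928]
tool_rot: [0.77, 0.638, -0.0, -0.0]
ft_force: [-0.4, -1.1, -3.1]
grip_width: 0.0657
```

```bash
python3 h.py .5732 -.2636 .0906 -10.8
```

```text
now [ 0.5727 -0.2633  0.0928] psi -10.78 tilt [-0.05  0.03] -> t cm [-0.02  0.06  0.22] rz 0.0003 t 22.33 w 0.0657 F [-0.4 -1.1 -3.1]
```

>>> send_rows(deltas=[{"tx": 0,"ty": 0,"tz": 0.1,"rx": 0,"ry": 0,"rz": 0},{"tx": 0,"ty": 0,"tz": 0.2,"rx": 0,"ry": 0,"rz": 0},{"tx": 0,"ty": 0,"tz": 0.25,"rx": 0,"ry": 0,"rz": 0},{"tx": 0,"ty": 0,"tz": 0.25,"rx": 0,"ry": 0,"rz": 0}])

```text
time: 22.67
position: [0.5729, -0.2635, 0.0908]
tool_rot: [0.77, 0.638, -0.0, -0.0]
ft_force: [0.6, 0.1, -2.2]
grip_width: 0.0654
```

```bash
python3 h.py .5732 -.2636 .0906 -10.8
```

```text
now [ 0.5729 -0.2635  0.0908] psi -10.78 tilt [-0.01  0.01] -> t cm [-0.01  0.03  0.02] rz 0.0003 t 22.67 w 0.0654 F [ 0.6  0.1 -2.2]
```

>>> send_rows(deltas=[{"tx": 0,"ty": 0,"tz": 0.06,"rx": 0,"ry": 0,"rz": 0},{"tx": 0,"ty": 0,"tz": 0.06,"rx": 0,"ry": 0,"rz": 0}])

```text
time: 22.83
position: [0.573, -0.2635, 0.0906]
tool_rot: [0.77, 0.638, 0.0, 0.0]
ft_force: [-0.1, -0.5, 0.5]
grip_width: 0.0661
```

```bash
python3 h.py .5732 -.2636 .0906 -10.8
```

```text
now [ 0.573  -0.2635  0.0906] psi -10.78 tilt [ 0.01 -0.01] -> t cm [-0.    0.02  0.  ] rz 0.0004 t 22.83 w 0.0661 F [-0.1 -0.5  0.5]
```

>>> send_rows(deltas=[{"tx": 0,"ty": 0,"tz": 0,"rx": 0,"ry": 0,"rz": 0},{"tx": 0,"ty": 0,"tz": 0,"rx": 0,"ry": 0,"rz": 0},{"tx": 0,"ty": 0,"tz": 0,"rx": 0,"ry": 0,"rz": 0},{"tx": 0,"ty": 0,"tz": 0,"rx": 0,"ry": 0,"rz": 0},{"tx": 0,"ty": 0,"tz": -1,"rx": 0,"ry": 0,"rz": 0}], claw=8.7)

```text
time: 23.25
position: [0.5718, -0.2628, 0.0989]
tool_rot: [0.77, 0.638, -0.001, -0.002]
ft_force: [-0.2, 1.0, -0.1]
grip_width: 0.0851
```

>>> send_rows(deltas=[{"tx": 0,"ty": 0,"tz": -2,"rx": 0,"ry": 0,"rz": 0},{"tx": 0,"ty": 0,"tz": -5,"rx": 0,"ry": 0,"rz": 0},{"tx": 0,"ty": 0,"tz": -8,"rx": 0,"ry": 0,"rz": 0},{"tx": 0,"ty": 0,"tz": -11,"rx": 0,"ry": 0,"rz": 0},{"tx": 0,"ty": 0,"tz": -12,"rx": 0,"ry": 0,"rz": 0}])

```text
time: 23.67
position: [0.5754, -0.265, 0.2262]
tool_rot: [0.77, 0.638, 0.001, 0.005]
ft_force: [0.4, -0.8, -0.8]
grip_width: 0.0868
```

```bash
python3 h.py .46 .1 .2 -10.8
```

```text
now [ 0.5754 -0.265   0.2262] psi -10.77 tilt [ 0.46 -0.31] -> t cm [ 33.71 -18.18   2.32] rz 0.0005 t 23.67 w 0.0868 F [ 0.4 -0.8 -0.8]
```

Backing away for a clear view.

>>> send_rows(deltas=[{"tx": 33,"ty": -18,"tz": 0,"rx": 0,"ry": 0,"rz": 0},{"tx": 33,"ty": -18,"tz": 0,"rx": 0,"ry": 0,"rz": 0},{"tx": 33,"ty": -18,"tz": 0,"rx": 0,"ry": 0,"rz": 0},{"tx": 33,"ty": -18,"tz": 0,"rx": 0,"ry": 0,"rz": 0},{"tx": 33,"ty": -18,"tz": 0,"rx": 0,"ry": 0,"rz": 0}])

```text
time: 24.08
position: [0.5079, -0.0636, 0.2202]
tool_rot: [0.771, 0.637, -0.0, -0.0]
ft_force: [0.6, 0.3, 1.3]
grip_width: 0.087
```

>>> send_rows(deltas=[{"tx": 18,"ty": -9,"tz": 0,"rx": 0,"ry": 0,"rz": 0},{"tx": 18,"ty": -9,"tz": 0,"rx": 0,"ry": 0,"rz": 0},{"tx": 18,"ty": -9,"tz": 0,"rx": 0,"ry": 0,"rz": 0},{"tx": 18,"ty": -9,"tz": 0,"rx": 0,"ry": 0,"rz": 0},{"tx": 18,"ty": -9,"tz": 0,"rx": 0,"ry": 0,"rz": 0}])

```text
time: 24.5
position: [0.4527, 0.1308, 0.2203]
tool_rot: [0.77, 0.638, -0.0, -0.0]
ft_force: [-0.0, 0.2, -0.8]
grip_width: 0.0869
```

```bash
python3 - <<'E'
from h import *
s=snap('side','s8.png');a=snap('top','t8.png')
i=a['color'][130:215,330:460,::-1];j=s['color'][244:384,220:360,::-1]
cv2.imwrite('pics/t8l.png',np.hstack([cv2.resize(i,(480,314),interpolation=2),cv2.resize(j,(314,314),interpolation=2)]))
u=np.array([np.cos(np.radians(79.2)),np.sin(np.radians(79.2))]);v=np.array([-u[1],u[0]])
for cc in('top','side'):
    c=pickle.load(open(f'pics/{cc}.pkl','rb'));W=pts(c);x,y,z=np.moveaxis(W,-1,0)
    d=W[...,:2]-np.array([.573,-.2642]);a=d@u;b=d@v
    m=(abs(a)<.12)&(abs(b)<.05)&(z>.11)&(z<.135);print(cc,cv2.minAreaRect(W[m][:,:2].astype(np.float32)))
    # inner floor plane fit (upper tray floor z ~ .061), ledge ~ .085
    for lo,hi,nm in((.054,.07,'floor'),(.116,.13,'rim')):
        r=(abs(a)<(.08 if nm=='floor' else .1))&(abs(b)<(.014 if nm=='floor' else .036))&(z>lo)&(z<hi)
        A=np.c_[a[r],b[r],np.ones(r.sum())];s_=np.linalg.lstsq(A,z[r],rcond=None)[0];print(cc,nm,r.sum(),'slope deg',np.degrees(s_[:2]).round(2),'z',s_[2].round(4))
for l in('upper_tray_card_end','lower_tray_card_end'):
    for cc in('top','side'):print(l,cc,[(round(d['p'],2),np.round(d['xy']).tolist()) for d in robot.tip_of(l,cc)[:2]])
E
```

```text
top ((0.5721018314361572, -0.26435065269470215), (0.19120286405086517, 0.06708375364542007), 79.25737762451172)
top floor 768 slope deg [0.1  0.66] z 0.062
top rim 519 slope deg [0.03 0.4 ] z 0.1211
side ((0.5725398063659668, -0.26479557156562805), (0.19379070401191711, 0.06600020825862885), 79.18797302246094)
side floor 1046 slope deg [0.01 0.47] z 0.0611
side rim 599 slope deg [0.15 0.23] z 0.1207
upper_tray_card_end top [(0.67, [450.0, 186.0]), (0.57, [180.0, 126.0])]
upper_tray_card_end side [(0.8, [283.0, 374.0])]
lower_tray_card_end top [(0.78, [356.0, 170.0])]
lower_tray_card_end side []
```

View pics/t8l.png

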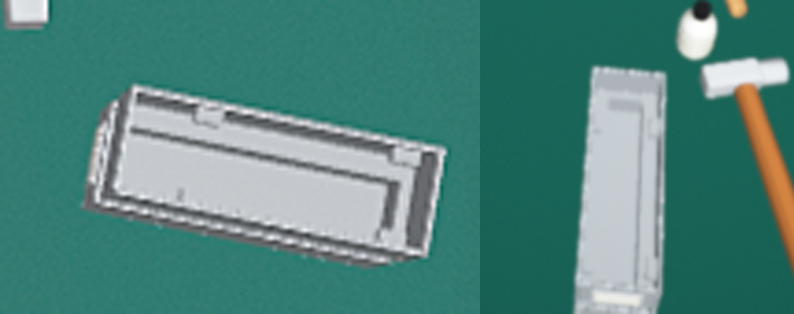

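View pics/t8.png

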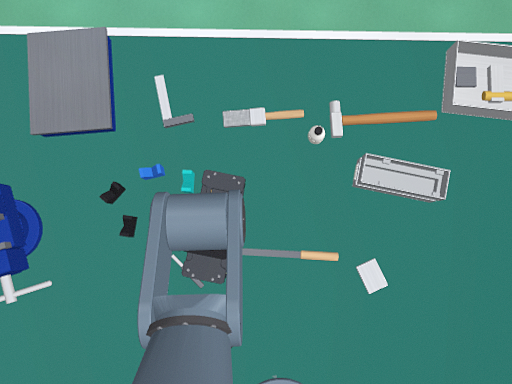

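```bash
python3 -c "
from rig import robot
print(robot.hand_in());o=robot.get_obs();print(o['time'],o['position'])"
```

```text
the job is handed in; nothing more can be done
None
the job is handed in; nothing more can be done
```

The job is done and handed in at about 25 s, well inside the 72 s limit.

**What I did:** I lifted the upper tray off and set it on the clear spot. I stood the steel V-block upright, lengthwise, in the middle of the bottom tray. I then regripped the upper tray with the tool turned half round and put it back end for end on the rim lugs. Each thing was lowered until the force reading showed contact before I let go.

**Last checks:**
- **Stack height:** the upper tray's floor measured z = 61–62 mm, against 61 mm expected for a stacked tray. It met the lugs at the height I had worked out.
- **Position:** the upper tray's yaw of 79.2° agrees with the bottom tray's (79.2° by the last fit). Its centre is within about 1.5 mm of the bottom tray's, inside the play.
- **Ends:** the two card ends are at opposite ends in the top picture, at (450,186) for the upper tray and (356,170) for the bottom one.
- **Bottom tray:** it measured within about 1 mm of where it started when I checked it after placing the V-block. I did not measure it again after stacking.
- **Other things:** the bystanders and look-alikes look undisturbed in the last picture, except the punch, which is partly hidden by the arm.

**Disagreements:** the plane fits gave a crosswise slope of 0.2–0.7°. I put this down to camera calibration, because a foot off its lug would show far more. At the end the network missed the bottom tray's card end in the side picture, and it gave one false upper card end at (180,126) in the top picture.

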